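# Load the weld test pieces into the numbered cooling rack in order

### The arm

A 6-joint arm with a two-finger parallel gripper is mounted at the origin on the work surface. World frame = base frame: x ahead of the robot, y to its left, z up, the work surface at z = 0. Lengths are in m, angles in rad, forces in N, time in s.
With the tool pointing down it reaches from about 0.25 to 0.775 m from the base axis. Payload 4 kg.
Tool frame: the origin (TCP) lies midway between the tips of the shut fingers; the grasp point (between the pads) lies 19 mm behind it; z points along the fingers, y is the direction in which the jaws open and shut (so a half turn about z gives the same grasp; the last joint's range is limited). The gripper opens to 94 mm and grips with 3 to 60 N. Pads are 16 mm wide; open, the fingers measure 119 mm over their backs; the gripper's body (75 mm by 177 mm) begins 78 mm behind the grasp point.
Start: joints at [-1.421, 0.087, 1.371, -0, 1.684, -0.103], TCP at [0.138, -0.533, 0.206] pointing down, gripper open.
Joint ranges: [-3.1, 3.1], [-0.76, 2.03], [0.27, 2.55], [-1.08, 4.22], [0.17, 2.65], [-2.57, 2.57]. Speed limits (rad/s): [2.79, 2.79, 3.14, 3.14, 3.14, 3.14].

### API

Orientations are given as [roll, pitch, yaw] about the fixed x, y, z axes, in that order (R = Rz(yaw) Ry(pitch) Rx(roll)).
In Python, from bench import robot gives the robot as it stands.
- The arm moves only by the tool carry_out, never from a script. Its argument "deltas" is text: rows parted by semicolons, each of 7 numbers parted by spaces: the shift along the tool's x, y, z in mm, then the turn, a rotation vector about the tool's x, y, z in rad, then the closure, from 0 (fully open) to 1 (shut). A call has exactly 8 rows; each row is the pose to reach, as a shift and turn from the pose commanded when the call began, along the tool's axes at that moment; what a row does not reach only later rows make up. A row lasts 1/12 s, in which the tool goes at most 41.7 mm and 7.16 degrees, less where a joint would pass 70% of its speed; a pose out of reach is approached as far as the arm can. A call with a gripper value outside its range is refused whole. The fingers move at their own pace and stop on an object; the grip force is fixed at half the most. Time passes only in rows, so rows that repeat a pose let the fingers close, or fill a call up. It gives the time, the measured TCP pose, the force and the opening at its end, in the units of the state.
- robot.get_obs(): the state, without advancing time (a new reading comes with each control period).
- robot.snapshot(name): name is "scene" or "side" or "wrist"; returns a dict with "pixels" (420x560x3 uint8, red, green, blue), "range_z" (420x560 float32, m along the optical axis (not along the pixel's ray), 0 where there is no reading), "camera_matrix" (3x3 intrinsics, pixels), "k1" (the pictures are not rectified: a ray, as slopes to the right and down, at radius r is drawn at 1 + k1 r^2 times it, then the intrinsics apply), "rvec" (rotation vector, rad) and "tvec" (3), from world to camera coordinates, as OpenCV has them. Camera axes: x right, y down, z forward; pixel columns grow to the right and rows downward; lengths in m; the calibration is good to about 2 mm. A picture is of the moment at which its call begins.
- robot.close_job(): hands the job in, once; it reports no verdict.
Trained networks look in a picture, given as the dict that the camera call returned (one of the last four; its "shot" number tells which), for a name from the list of things; names that differ only in an ending like _2 or _b are one class to them, and where a whole thing is asked for, a point or a joint stands for the part that bears it (a point fixed in the world has none). Each returns a list of dicts, best first, with "p" (0 to 1); they miss things now and then, are a little off and sometimes report something else, mostly with a low value. They report only what shows in the picture. A call takes as long as a camera call. They do not tell look-alikes from the thing itself.
- robot.look_for(picture, thing): "at" ([x, y, z] in m, in the coordinates of the camera as it stood for that picture, good to about 4 mm: the middle of the surface that is visible of it).
- robot.place_of(picture, thing): "at" ([x, y, z] in m, in the coordinates of the camera as it stood for that picture, good to about 4 mm: a listed point, or the origin of a listed thing).
The state is a dict: "time": time; "joint_positions": joint angles; "qvel": joint speeds; "joint_torque": joint torques, N m; "tool_pos": TCP position; "ee_rot": TCP orientation; "wrist_force": force on the tool from outside, world axes, zero at the start; "wrist_torque": the same for the moment, N m; "width": finger opening in m.
Only numpy, scipy, OpenCV 4.12 (cv2) and the standard library are available. Lean on these libraries where they do the work, as an engineer would, in place of code of your own. Each camera call takes 0.05 s, during which the arm holds its last target.

### The job

Load the three weld test pieces into the cooling rack in order: first the pipe stub in the tray marked with one rivet, then the tee in the tray with two, then the corner piece in the tray with three, each lying flat in its tray and let go before the next goes in. Somebody has left the corner piece in tray one, so before anything else lift it out and stand it, plate down, on the bench clear of the rack until its turn. Set the pieces down rather than dropping them, and leave the tin, the pot and the magnetic square as they are.

Things in the scene. Friction and masses are not known exactly. Their poses are not given: they have to be found in the camera images.
- rack: Fixed dark steel base of the rack, 112 x 236 mm, top 12 mm above the bench; origin on the bench; the base reaches from x = -44 to +68 mm and y = -118 to +118 mm. It carries three aluminium trays in a row along its y at -74, 0 and +74 mm; which tray stands in which of these three places varies. Trays and rack share one yaw.
- pocket1: Fixed aluminium tray number 1: 1 black rivet head (13 mm wide) on the broad rim at its +x side. Open-topped recess 66 (x) x 56 (y) mm, 10 mm deep, walls 5 mm thick (25 mm on the riveted side). Origin 12 mm above the bench, straight under the recess centre; the recess floor is at z = +6 mm and the rim at z = +16 mm in its frame. A piece goes in with its 60 mm side along x, either way round (half a turn makes no difference).
- pocket2: Fixed aluminium tray number 2: 2 black rivet heads (13 mm wide) on the broad rim at its +x side. Open-topped recess 66 (x) x 56 (y) mm, 10 mm deep, walls 5 mm thick (25 mm on the riveted side). Origin 12 mm above the bench, straight under the recess centre; the recess floor is at z = +6 mm and the rim at z = +16 mm in its frame. A piece goes in with its 60 mm side along x, either way round (half a turn makes no difference).
- pocket3: Fixed aluminium tray number 3: 3 black rivet heads (13 mm wide) on the broad rim at its +x side. Open-topped recess 66 (x) x 56 (y) mm, 10 mm deep, walls 5 mm thick (25 mm on the riveted side). Origin 12 mm above the bench, straight under the recess centre; the recess floor is at z = +6 mm and the rim at z = +16 mm in its frame. A piece goes in with its 60 mm side along x, either way round (half a turn makes no difference).
- pipe: Pipe stub welded on a plate, dark steel, about 0.35 kg: origin at the centre of the underside of its flat plate 60 (x) x 50 (y) x 8 mm, z up; upright tube of 34 mm outside and 26 mm inside diameter at the plate's centre, its top 68 mm above the origin. Starts on the bench to one side of the rack.
- tee: Tee joint, dark steel, about 0.36 kg: origin at the centre of the underside of its flat plate 60 (x) x 50 (y) x 8 mm, z up; upright web 8 mm thick (y), 60 mm long (x), over the plate's middle (y = 0), its top 53 mm above the origin. It can be pinched across the 8 mm or over its 60 mm length. Starts on the bench at the other side of the rack, the tin close to it on its +y side.
- corner: Corner joint, dark steel, about 0.36 kg: origin at the centre of the underside of its flat plate 60 (x) x 50 (y) x 8 mm, z up; upright web 8 mm thick, 60 mm long (x), flush with the +y edge (its middle at y = +21 mm), its top 53 mm above the origin. Starts lying in tray one.
- tin: Bystander: upright aluminium can, 56 mm diameter, 100 mm tall, origin at the centre of its underside. It stands 85 to 110 mm (axis to centre) from the tee's centre.
- pot: Bystander: squat grey jar, 62 mm diameter, 65 mm tall, origin at the centre of its underside. It stands 95 to 117 mm from the pipe piece's centre.
- square: Bystander: magnetic welding square, an open right-angled triangle of grey bar lying flat on the bench between robot and rack, legs 70 mm along its x and y, 20 mm high; origin at the triangle's centroid, farthest corner 55 mm from it.
There are look-alikes about, which are no part of the job. Leave any yellow look-alike of the corner alone. Leave any green look-alike of the pipe alone.

How it is judged:
On the way, in this order (a step that is already met when the one before it is completed fails the run):
1. the corner piece is out of tray one, plate down on the bench and let go (height (world z) of corner below 0.004 m and angle between corner's own z axis and vertical below 0.06 rad and linear speed of corner below 0.03 m/s and contact force between the fingers and corner below 0.05 N), for 0.2 s.
2. the pipe stub lies flat in tray one, let go (x of pipe in the frame of pocket1 between -0.006 and 0.006 m and y of pipe in the frame of pocket1 between -0.006 and 0.006 m and z of pipe in the frame of pocket1 below 0.009 m and angle between pipe's own z axis and vertical below 0.06 rad and linear speed of pipe below 0.03 m/s and contact force between the fingers and pipe below 0.05 N), for 0.2 s.
3. the tee lies flat in tray two, let go (x of tee in the frame of pocket2 between -0.006 and 0.006 m and y of tee in the frame of pocket2 between -0.006 and 0.006 m and z of tee in the frame of pocket2 below 0.009 m and angle between tee's own z axis and vertical below 0.06 rad and linear speed of tee below 0.03 m/s and contact force between the fingers and tee below 0.05 N), for 0.2 s.
4. the corner piece lies flat in tray three, let go (x of corner in the frame of pocket3 between -0.006 and 0.006 m and y of corner in the frame of pocket3 between -0.006 and 0.006 m and z of corner in the frame of pocket3 below 0.009 m and angle between corner's own z axis and vertical below 0.06 rad and linear speed of corner below 0.03 m/s and contact force between the fingers and corner below 0.05 N), for 0.2 s.
At the end, for the whole second after the job is handed in: The pipe stub lies in tray one, the tee in tray two and the corner piece in tray three: each within 6 mm of the recess centre in x and y, its plate within 3 mm of the recess floor, tilted less than 0.06 rad, at rest and not touched by the fingers (all of step 2 and all of step 3 and all of step 4).
It fails at once if the tin is moved more than 30 mm or tipped over (distance of tin from where it was at the start of the episode above 0.03 m or angle between tin's own z axis and vertical above 0.5 rad).
It fails at once if the pot is moved more than 30 mm or tipped over (distance of pot from where it was at the start of the episode above 0.03 m or angle between pot's own z axis and vertical above 0.5 rad).
It fails at once if the square is moved more than 30 mm (distance of square from where it was at the start of the episode above 0.03 m).
It fails at once if a test piece is dropped or thrown (faster than 0.6 m/s while not held) ((linear speed of pipe above 0.6 m/s and contact force between the fingers and pipe below 0.05 N) or (linear speed of tee above 0.6 m/s and contact force between the fingers and tee below 0.05 N) or (linear speed of corner above 0.6 m/s and contact force between the fingers and corner below 0.05 N)).
It also fails if it takes over 72 s, if anything falls off the work surface, if the arm or the gripper's body presses on something with over 40 N, if the wrist force passes 120 N, or if a joint passes its speed limit or range.

## Working session

There is one attempt and no reset: what is moved stays moved. The work goes in short steps, Python scripts to look and compute and a tool call to move; the robot and the scene stay as the last step left them, time stands still between calls to the robot, and variables do not carry over. Pictures are saved under pics/ and viewed, and the job is handed in when it is done.

Besides the shell and the picture viewer there is one more tool, called after ">>>" by a JSON object that holds its "name" and its "arguments". carry_out: Moves the arm, as the interface text tells. Its arguments: {"type":"object","properties":{"deltas":{"type":"string"}},"required":["deltas"]}

```bash
ls -la; mkdir -p pics
cat > h.py <<'E'
import numpy as np, cv2
from bench import robot
from scipy.spatial.transform import Rotation as R
def ext(s):
    Rm=cv2.Rodrigues(np.array(s["rvec"],float))[0]; return Rm,np.array(s["tvec"],float).reshape(3)
def c2w(s,p):
    Rm,t=ext(s); return (np.asarray(p)-t)@Rm
def cloud(s):
    K=np.array(s["camera_matrix"]);k1=s["k1"]
    h,w=s["range_z"].shape
    u,v=np.meshgrid(np.arange(w),np.arange(h))
    pts=np.stack([u,v],-1).reshape(-1,1,2).astype(float)
    n=cv2.undistortPoints(pts,K,np.array([k1,0,0,0,0.])).reshape(h,w,2)
    z=s["range_z"]
    P=np.concatenate([n*z[...,None],z[...,None]],-1)
    W=c2w(s,P.reshape(-1,3)).reshape(h,w,3); W[z<=0]=np.nan
    return W
def proj(s,p):
    Rm,t=ext(s);c=np.asarray(p,float).reshape(-1,3)@Rm.T+t
    n=c[:,:2]/c[:,2:];r=(n**2).sum(1,keepdims=True);n=n*(1+s["k1"]*r)
    K=np.array(s["camera_matrix"]);return n@K[:2,:2].T+K[:2,2]
def save(s,n): cv2.imwrite("pics/"+n+".png",s["pixels"][...,::-1])
E
python3 - <<'E'
from h import *
print(robot.get_obs())
for n in ["scene","side","wrist"]:
    s=robot.snapshot(n);save(s,n+"0");np.save(n+"0.npy",s,allow_pickle=True)
    Rm,t=ext(s);print(n,-Rm.T@t,s["k1"])
    for o in ["rack","pocket1","pocket2","pocket3","pipe","tee","corner","tin","pot","square"]:
        for d in robot.place_of(s,o)[:4]:
            w=c2w(s,d["at"]);print(o,round(d["p"],2),w.round(3),proj(s,w).round().astype(int)[0])
E
```

```text
total 12
drwxr-xr-x  3 agent agent 4096 Dec  6 16:01 .
drwxr-xr-x 23 root  root  4096 Dec  6 16:01 ..
drwxr-xr-x  2 agent agent 4096 Dec  6 16:01 pics
{'time': 0.0, 'joint_positions': array([-1.42107744e+00,  8.79427503e-02,  1.37220048e+00, -2.22737793e-05,
        1.68356534e+00, -1.03119118e-01]), 'qvel': array([-0.00117156, -0.00044134, -0.00075808,  0.00096533, -0.00080108,
        0.00072583]), 'joint_torque': array([ 1.55384769e-03, -3.40181172e+01, -3.02421856e+01,  7.20772287e-02,
        3.29049351e-02, -1.67552389e-04]), 'tool_pos': array([ 0.13748366, -0.53200125,  0.20433813]), 'ee_rot': array([-3.13948570e+00, -1.95784366e-04,  2.52835320e-01]), 'wrist_force': array([1.22016885, 0.36047578, 0.58514315]), 'wrist_torque': array([ 0.00417158,  0.02795937, -0.02804479]), 'width': 0.09428313418651324}
scene [ 1.02620216 -0.44168349  1.11956897] -0.150287535593926
pocket1 0.95 [ 0.611 -0.019  0.012] [269 244]
pocket1 0.92 [0.644 0.123 0.011] [316 215]
pocket1 0.8 [0.63  0.057 0.01 ] [295 229]
pocket2 0.95 [ 0.611 -0.019  0.012] [269 244]
pocket2 0.92 [0.644 0.123 0.011] [316 
[... 780 characters left out ...]
5 -0.022  0.018] [278 234]
pocket2 0.56 [0.628 0.054 0.013] [279 217]
pocket3 0.61 [0.638 0.131 0.014] [278 201]
pocket3 0.58 [ 0.615 -0.022  0.018] [278 234]
pocket3 0.56 [0.628 0.054 0.013] [279 217]
pipe 0.94 [0.501 0.314 0.003] [219 176]
pipe 0.83 [ 0.402  0.348 -0.003] [184 174]
tee 0.93 [ 0.515 -0.352  0.001] [247 357]
corner 0.8 [ 0.788  0.006 -0.003] [350 230]
corner 0.67 [ 0.657 -0.167  0.004] [310 278]
corner 0.64 [ 0.44   0.114 -0.004] [198 216]
corner 0.61 [ 0.614 -0.021  0.017] [278 234]
tin 0.97 [ 0.62  -0.336  0.005] [309 342]
pot 0.65 [ 0.619  0.293 -0.   ] [263 178]
square 0.57 [ 0.44   0.112 -0.003] [198 216]
wrist [ 0.21120803 -0.51505123  0.38518389] -0.027894568796647437
```

View pics/scene0.png

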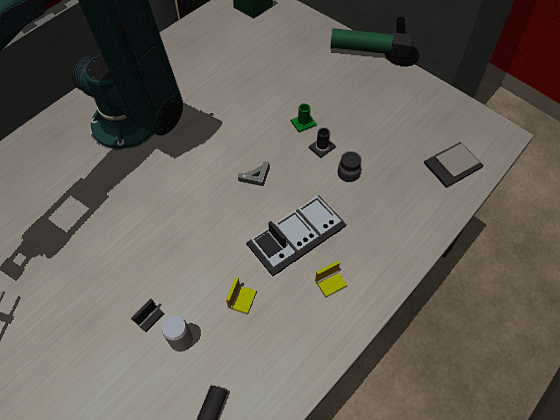

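View pics/side0.png

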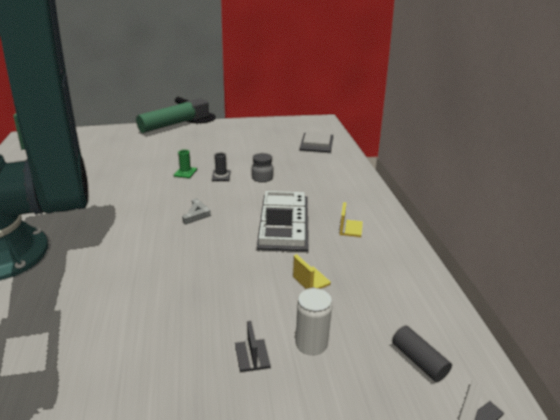

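Run:
```python
import cv2
a=cv2.imread("pics/scene0.png")[190:350,200:380]
b=cv2.imread("pics/side0.png")[180:310,230:390]
cv2.imwrite("pics/c1.png",cv2.resize(a,None,fx=3.7,fy=3.7,interpolation=cv2.INTER_CUBIC))
cv2.imwrite("pics/c2.png",cv2.resize(b,None,fx=4,fy=4,interpolation=cv2.INTER_CUBIC))
```

```text
(no output)
```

View pics/c1.png

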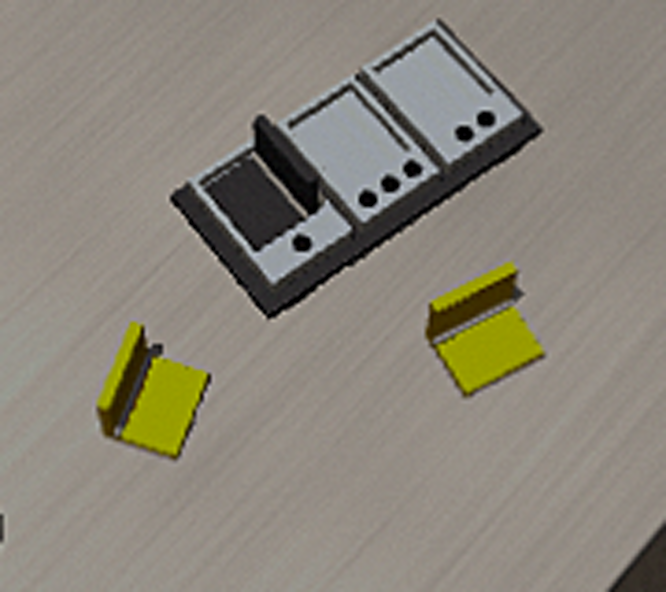

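View pics/c2.png

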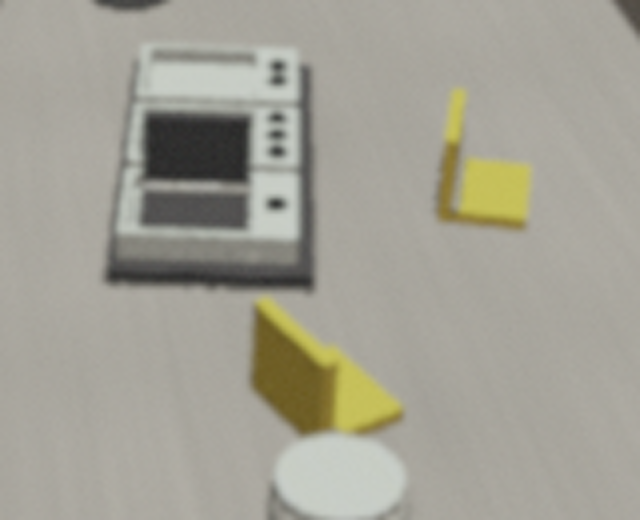

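The scene view shows the candidates. For the corner they are the dark piece in tray one at (269,244), which I choose, and yellow ones at (242,297) and (331,284). For the pipe they are the dark one at (322,149), which I choose, and a green one at (303,122). The tee is at (148,317). The trays in order of increasing y are one, three, two. The close crop confirms the dark corner sits in the one-rivet tray with its web on the +y side.

```bash
cat >> h.py <<'E'
def rect(W,c,r,z0,z1):
    d=np.hypot(W[...,0]-c[0],W[...,1]-c[1])
    m=(d<r)&(W[...,2]>z0)&(W[...,2]<z1)
    p=W[m]
    if len(p)<10: return len(p),None
    q=(p[:,:2]*1000).astype(np.float32)
    return len(p),cv2.minAreaRect(q),p.mean(0).round(4)
E
python3 - <<'E'
from h import *
for n in ["scene","side"]:
    s=np.load(n+"0.npy",allow_pickle=True).item();W=cloud(s);print(n)
    m=np.hypot(W[...,0]-.45,W[...,1]+.1)<.05;print("bench z",W[m][:,2].mean(),W[m][:,2].std())
    print("rack",rect(W,(.628,.053),.15,.008,.034))
    print("rim",rect(W,(.628,.053),.15,.024,.032))
    print("cweb",rect(W,(.611,-.019),.05,.045,.08))
    print("pipe plate",rect(W,(.505,.315),.045,.004,.012)); print("pipe top",rect(W,(.505,.315),.045,.05,.08))
    print("tee plate",rect(W,(.52,-.351),.045,.004,.012)); print("tee web",rect(W,(.52,-.351),.045,.02,.06))
    print("tee top",rect(W,(.52,-.351),.045,.047,.06))
    print("tin",rect(W,(.62,-.335),.05,.09,.12))
    print("pot",rect(W,(.617,.293),.05,.055,.08))
    print("yel",rect(W,(.656,-.166),.05,.045,.08),rect(W,(.79,.005),.05,.045,.08))
E
```

```text
scene
bench z -0.001286389607786408 0.0022371333704689507
rack (3458, ((677.4266357421875, 42.768653869628906), (237.58816528320312, 185.1595916748047), 78.54553985595703), array([0.6454, 0.0444, 0.0206]))
rim (1344, ((678.60595703125, 43.37022399902344), (216.559326171875, 180.0512237548828), 79.12482452392578), array([0.6466, 0.0335, 0.0272]))
cweb (157, ((621.8461303710938, -1.0542659759521484), (10.309124946594238, 61.28960418701172), 77.84087371826172), array([ 0.6229, -0.0029,  0.0631]))
pipe plate (167, ((508.91241455078125, 311.899658203125), (71.98690795898438, 62.1369514465332), 22.388887405395508), array([0.5109, 0.308 , 0.0075]))
pipe top (109, ((508.6648864746094, 313.78961181640625), (33.18518829345703, 32.94145202636719), 5.046884059906006), array([0.5081, 0.3145, 0.061 ]))
tee plate (240, ((530.0000610351562, -358.0206298828125), (81.45392608642578, 55.4772834777832), 49.73006057739258), array([ 0.5375, -0.3507,  0.0076]))
tee web (233, ((525.1476440429688, -350.4325866699219), (11.694522857666016, 60.10995101928711), 1.9633489847183228), array([ 0.5272, -0.3506,  0.0
[... 1881 characters left out ...]
.36199951171875), (8.233274459838867, 63.174957275390625), 3.193977117538452), array([ 0.5242, -0.3549,  0.0523]))
tin (714, ((624.5951538085938, -337.18048095703125), (52.43605041503906, 52.13670349121094), 31.095754623413086), array([ 0.6235, -0.341 ,  0.0983]))
pot (185, ((615.4310913085938, 290.6609802246094), (54.610755920410156, 51.3487548828125), 83.83476257324219), array([0.6148, 0.2855, 0.0629]))
yel (153, ((639.5991821289062, -177.68890380859375), (11.015213012695312, 62.426639556884766), 23.105138778686523), array([ 0.6389, -0.1804,  0.0506])) (60, ((768.0831298828125, 12.104190826416016), (66.63390350341797, 8.029733657836914), 70.67152404785156), array([0.7664, 0.0067, 0.0517]))
```

```bash
cat >> h.py <<'E'
def down(yaw): return R.from_euler('xyz',[np.pi,0,yaw])
def cur():
    o=robot.get_obs(); return o,np.array(o["tool_pos"]),R.from_euler('xyz',o["ee_rot"])
def go(p,yaw):
    o,c,Rc=cur(); d=Rc.inv().apply(np.array(p)-c)*1000
    rv=(Rc.inv()*down(yaw)).as_rotvec()
    print("t",round(o["time"],2),"pos",c.round(4),"rpy",np.round(o["ee_rot"],4),"w",round(o["width"],4),"F",np.round(o["wrist_force"],1))
    print("delta",d.round(1),rv.round(4),"dist",np.linalg.norm(d).round(),"rows",np.ceil(max(np.linalg.norm(d)/41.7,np.degrees(np.linalg.norm(rv))/7.16)))
E
python3 - <<'E'
from h import *
for i in range(3): print(robot.get_obs()["tool_pos"])
s=np.load("wrist0.npy",allow_pickle=True).item();print(s["camera_matrix"],ext(s)[0].round(3))
go((.56,.065,.25),-.2)
E
```

```text
[ 0.13755667 -0.53253757  0.20549948]
[ 0.13755667 -0.53253757  0.20549948]
[ 0.13755667 -0.53253757  0.20549948]
[[318.75247356   0.         278.54458087]
 [  0.         318.75247356 211.90331582]
 [  0.           0.           1.        ]] [[ 0.25  -0.968  0.   ]
 [-0.935 -0.241  0.26 ]
 [-0.252 -0.065 -0.966]]
t 1.65 pos [ 0.1376 -0.5325  0.2055] rpy [3.1415 0.     0.2528] w 0.094 F [-0.4  0.2  0.5]
delta [ 558.5 -472.9  -44.6] [ 1.000e-04 -0.000e+00  4.528e-01] dist 733.0 rows 18.0
```

View pics/wrist0.png

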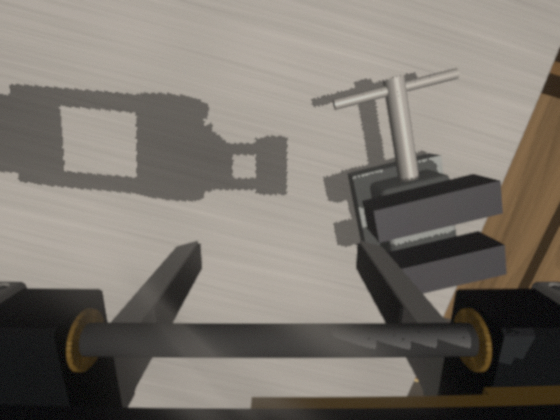

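The wrist view shows the open fingers, with a clamp off to the right at (410,190) that the arm won't touch. I'm moving over the rack.

>>> {"name": "carry_out", "arguments": {"deltas": "0 0 -45 0 0 0 0;120 -100 -45 0 0 0.1 0;180 -150 -45 0 0 0.2 0;260 -220 -45 0 0 0.3 0;320 -270 -45 0 0 0.4 0;380 -320 -45 0 0 0.453 0;440 -370 -45 0 0 0.453 0;500 -420 -45 0 0 0.453 0"}}

```text
time: 2.32
tool_pos: [0.3074, -0.2932, 0.2498]
ee_rot: [3.141, -0.001, -0.201]
wrist_force: [0.7, -0.3, -1.2]
width: 0.0941
```

```bash
python3 -c "
from h import *
go((.56,.065,.25),-.2)"
```

```text
t 2.32 pos [ 0.3074 -0.2932  0.2498] rpy [ 3.141e+00 -9.000e-04 -2.010e-01] w 0.0941 F [ 0.7 -0.3 -1.2]
delta [ 1.760e+02 -4.014e+02 -3.000e-01] [ 0.0006 -0.0009 -0.001 ] dist 438.0 rows 11.0
```

>>> {"name": "carry_out", "arguments": {"deltas": "176 -401 0 0 0 0 0;176 -401 0 0 0 0 0;176 -401 0 0 0 0 0;176 -401 0 0 0 0 0;176 -401 0 0 0 0 0;176 -401 0 0 0 0 0;176 -401 0 0 0 0 0;176 -401 0 0 0 0 0"}}

```text
time: 2.98
tool_pos: [0.4995, -0.0204, 0.2498]
ee_rot: [3.141, -0.001, -0.2]
wrist_force: [-0.2, -0.7, 0.5]
width: 0.0941
```

```bash
python3 -c "
from h import *
go((.56,.065,.25),-.2)"
```

```text
t 2.98 pos [ 0.4995 -0.0204  0.2498] rpy [ 3.1413e+00 -9.0000e-04 -1.9980e-01] w 0.0941 F [-0.2 -0.7  0.5]
delta [ 42.3 -95.7  -0.2] [ 0.0003 -0.0009  0.0002] dist 105.0 rows 3.0
```

>>> {"name": "carry_out", "arguments": {"deltas": "42 -60 0 0 0 0 0;42 -96 0 0 0 0 0;42 -96 0 0 0 0 0;42 -96 0 0 0 0 0;42 -96 0 0 0 0 0;42 -96 0 0 0 0 0;42 -96 0 0 0 0 0;42 -96 0 0 0 0 0"}}

```text
time: 3.65
tool_pos: [0.5586, 0.062, 0.25]
ee_rot: [3.141, -0.001, -0.202]
wrist_force: [0.3, 0.4, 0.3]
width: 0.0942
```

Run:
```python
from h import *
go((.56,.065,.25),-.2)
s=robot.snapshot("wrist");save(s,"w1");np.save("w1.npy",s,allow_pickle=True)
for d in robot.place_of(s,"pocket1")[:4]+robot.place_of(s,"corner")[:3]:
    w=c2w(s,d["at"]);print(round(d["p"],2),w.round(4),proj(s,w).round().astype(int)[0])
W=cloud(s)
print("bench z",np.nanmedian(W[...,2][20:60,20:60]))
print("rim",rect(W,(.63,.053),.125,.024,.032))
print("cweb",rect(W,(.61,-.019),.05,.045,.08))
```

```text
t 3.65 pos [0.5586 0.062  0.25  ] rpy [ 3.1414e+00 -7.0000e-04 -2.0220e-01] w 0.0942 F [0.3 0.4 0.3]
delta [ 0.7 -3.2 -0. ] [ 0.0001 -0.0007 -0.0022] dist 3.0 rows 1.0
0.78 [0.6302 0.0568 0.0092] [270 131]
0.73 [0.6412 0.1258 0.0132] [215 133]
0.98 [ 0.6553 -0.1673  0.0053] [442  74]
0.59 [ 0.6165 -0.0228  0.0181] [335 129]
bench z 0.0005608530397334949
rim (7335, ((637.9215087890625, 49.737281799316406), (215.45135498046875, 96.73391723632812), 79.12859344482422), array([0.6447, 0.0314, 0.0281]))
cweb (555, ((619.8228759765625, -1.9625568389892578), (8.232410430908203, 59.1527099609375), 79.07909393310547), array([ 0.6202, -0.001 ,  0.068 ]))
```

View pics/w1.png

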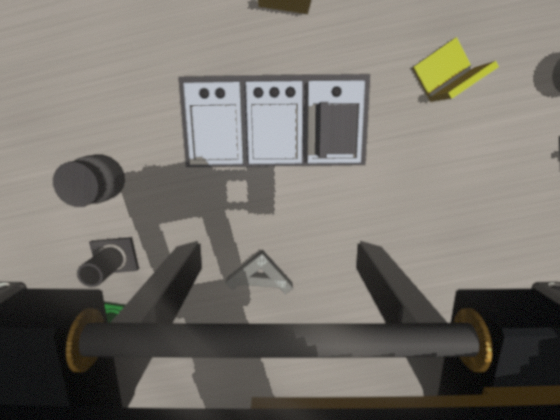

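The wrist view looks down on the rack. From left to right it shows tray two (213,133), tray three (274,131) and tray one with the dark corner (336,130). The pipe is at (113,258), the pot at (88,180) and the square at (260,270). I'll cross-check the rack pose in the other cameras.

Run:
```python
from h import *
for n in ["scene0","side0","w1"]:
    s=np.load(n+".npy",allow_pickle=True).item();W=cloud(s)
    print(n,"rim",rect(W,(.637,.05),.122,.022,.034)[1],"base",rect(W,(.640,.05),.135,.008,.034)[1])
    q=rect(W,(.62,-.002),.04,.06,.08);print(q[1:])
    m=np.hypot(W[...,0]-.52,W[...,1]-.0)<.03;print("bench",W[m][:,2].mean() if m.any() else None)
go((.6198,-.002,.12),-.19)
```

```text
scene0 rim ((638.4898071289062, 51.12821960449219), (216.56971740722656, 100.44606018066406), 79.03473663330078) base ((642.1387329101562, 49.918846130371094), (237.58816528320312, 113.1496353149414), 78.54553985595703)
(((621.3081665039062, -0.6509180068969727), (10.285432815551758, 60.05570602416992), 78.48664855957031), array([ 0.6219, -0.0019,  0.0686]))
bench -0.0010363082819618511
side0 rim ((635.48046875, 49.0916748046875), (217.5273895263672, 94.67342376708984), 79.10060119628906) base ((674.5457153320312, 40.49669647216797), (241.16891479492188, 186.31651306152344), 79.1410903930664)
(((618.1759033203125, -0.6244964599609375), (16.768712997436523, 58.496150970458984), 83.14315795898438), array([ 0.6179, -0.0039,  0.0667]))
bench -0.0007126134023958668
w1 rim ((637.9215087890625, 49.737281799316406), (215.45135498046875, 96.73391723632812), 79.12859344482422) base ((678.3165893554688, 42.01508331298828), (237.10009765625, 190.1345672607422), 79.09945678710938)
(((619.70361328125, -1.9395484924316406), (8.232410430908203, 58.90985870361328), 79.07909393310547), array([ 0.6204, -0.0016,  0.0707]))
bench 0.10945251707154471
t 3.8 pos [0.5588 0.0623 0.2499] rpy [ 3.1416e+00 -7.0000e-04 -2.0170e-01] w 0.0938 F [-0.6  0.  -0.5]
delta [ 72.6  50.8 130. ] [ 0.     -0.0007 -0.0117] dist 157.0 rows 4.0
```

>>> {"name": "carry_out", "arguments": {"deltas": "36 25 40 0 0 -0.012 0;73 51 40 0 0 -0.012 0;73 51 80 0 0 -0.012 0;73 51 120 0 0 -0.012 0;73 51 130 0 0 -0.012 0;73 51 130 0 0 -0.012 0;73 51 130 0 0 -0.012 0;73 51 130 0 0 -0.012 0"}}

```text
time: 4.47
tool_pos: [0.6216, -0.0015, 0.122]
ee_rot: [-3.141, -0.004, -0.188]
wrist_force: [-0.4, 0.4, 1.2]
width: 0.094
```

Run:
```python
from h import *
go((.6198,-.0017,.038),-.19)
s=robot.snapshot("wrist");save(s,"w2");W=cloud(s)
print(rect(W,(.62,-.002),.04,.06,.08)[1:])
```

```text
t 4.47 pos [ 0.6216 -0.0015  0.122 ] rpy [-3.1413 -0.0041 -0.1883] w 0.094 F [-0.4  0.4  1.2]
delta [-2.1  0.6 84. ] [-0.0003 -0.0041  0.0017] dist 84.0 rows 3.0
(((620.0558471679688, -2.077944755554199), (7.869756698608398, 60.27524185180664), 79.08091735839844), array([ 0.6217, -0.0024,  0.0711]))
```

View pics/w2.png

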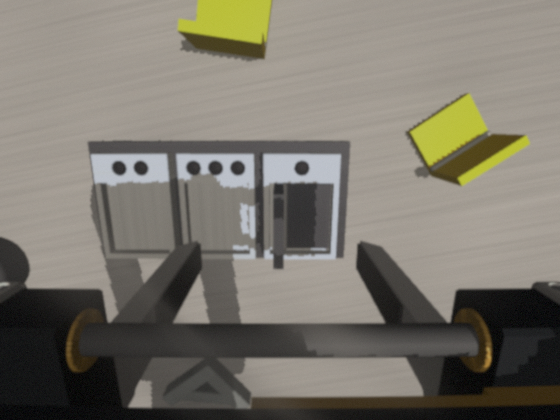

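The web at (279,225) is midway between the fingers (200 and 358). I'll descend and grip.

>>> {"name": "carry_out", "arguments": {"deltas": "-2 0 35 0 -0.004 0 0;-2 0 65 0 -0.004 0 0;-2 0 84 0 -0.004 0 0;-2 0 84 0 -0.004 0 0;-2 0 84 0 -0.004 0 1;-2 0 84 0 -0.004 0 1;-2 0 84 0 -0.004 0 1;-2 0 84 0 -0.004 0 1"}}

```text
time: 5.18
tool_pos: [0.6202, -0.001, 0.0384]
ee_rot: [-3.141, -0.001, -0.188]
wrist_force: [0.7, 0.3, -0.2]
width: 0.0708
```

>>> {"name": "carry_out", "arguments": {"deltas": "0 0 0 0 0 0 1;0 0 0 0 0 0 1;0 0 0 0 0 0 1;0 0 0 0 0 0 1;0 0 -10 0 0 0 1;0 0 -20 0 0 0 1;0 0 -20 0 0 0 1;0 0 -20 0 0 0 1"}}

```text
time: 5.85
tool_pos: [0.6197, -0.001, 0.0574]
ee_rot: [-3.141, 0.001, -0.188]
wrist_force: [-0.3, 0.4, -1.1]
width: 0.0175
```

The fingers hadn't finished closing (17.5 mm) before I lifted. I'll reopen a little, go back down and let them close fully.

>>> {"name": "carry_out", "arguments": {"deltas": "0 0 0 0 0 0 0.7;0 0 0 0 0 0 0.7;0 0 10 0 0 0 0.7;0 0 20 0 0 0 0.7;0 0 20 0 0 0 1;0 0 20 0 0 0 1;0 0 20 0 0 0 1;0 0 20 0 0 0 1"}}

```text
time: 6.52
tool_pos: [0.6184, -0.0008, 0.0353]
ee_rot: [-3.141, 0.004, -0.188]
wrist_force: [0.2, 0.4, -3.3]
width: 0.0076
```

>>> {"name": "carry_out", "arguments": {"deltas": "0 0 0 0 0 0 1;0 0 0 0 0 0 1;0 0 0 0 0 0 1;0 0 0 0 0 0 1;0 0 0 0 0 0 1;0 0 0 0 0 0 1;0 0 0 0 0 0 1;0 0 0 0 0 0 1"}}

```text
time: 7.18
tool_pos: [0.6182, -0.0009, 0.0353]
ee_rot: [3.141, 0.005, -0.188]
wrist_force: [0.0, -0.1, -3.2]
width: 0.0079
```

>>> {"name": "carry_out", "arguments": {"deltas": "0 0 -15 0 0 0 1;0 0 -35 0 0 0 1;0 0 -65 0 0 0 1;0 0 -90 0 0 0 1;0 0 -100 0 0 0 1;0 0 -100 0 0 0 1;0 0 -100 0 0 0 1;0 0 -100 0 0 0 1"}}

```text
time: 7.85
tool_pos: [0.6174, -0.0009, 0.1328]
ee_rot: [3.141, 0.009, -0.188]
wrist_force: [-0.1, 0.7, -4.8]
width: 0.0077
```

Run:
```python
from h import *
s=robot.snapshot("side");W=cloud(s)
c=s["pixels"][100:300,180:420];cv2.imwrite("pics/s1.png",cv2.resize(c[...,::-1],None,fx=3,fy=3))
for d in robot.place_of(s,"corner"): print(d["p"],c2w(s,d["at"]).round(4))
go((.44,-.10,.13),-.19)
```

```text
0.9 [ 0.6598 -0.1679  0.002 ]
0.88 [ 0.7869  0.0081 -0.0031]
0.64 [ 0.6166 -0.0224  0.1151]
0.25 [0.6376 0.1286 0.0144]
t 7.95 pos [ 0.6173 -0.0008  0.1325] rpy [ 3.141   0.0091 -0.1882] w 0.008 F [-0.1  0.3 -3.6]
delta [-155.6  130.6    4. ] [0.0006 0.0091 0.0018] dist 203.0 rows 5.0
```

View pics/s1.png

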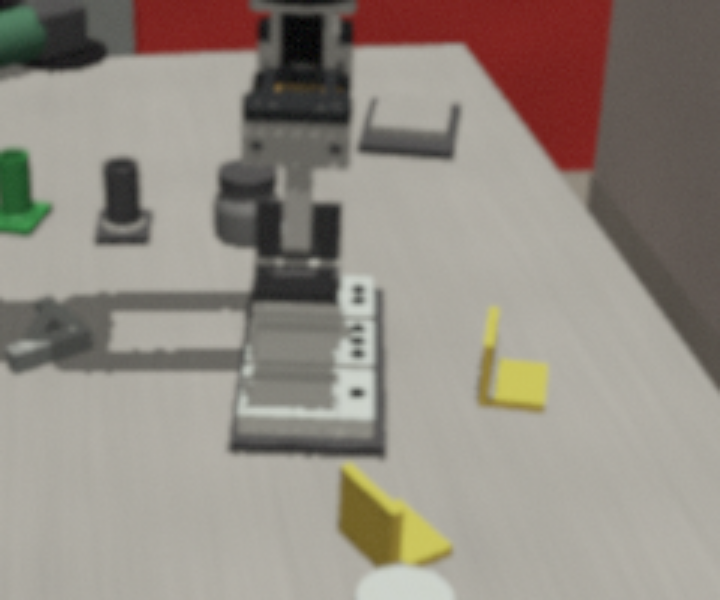

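The corner is held level at about z = 0.115 and tray one is empty. I'm carrying it to the free bench at (0.44,-0.10).

>>> {"name": "carry_out", "arguments": {"deltas": "-30 25 0 0 0.009 0 1;-60 50 0 0 0.009 0 1;-90 75 0 0 0.009 0 1;-120 100 0 0 0.009 0 1;-145 120 0 0 0.009 0 1;-156 131 4 0 0.009 0 1;-156 131 4 0 0.009 0 1;-156 131 4 0 0.009 0 1"}}

```text
time: 8.62
tool_pos: [0.4402, -0.1004, 0.1311]
ee_rot: [-3.141, -0.004, -0.19]
wrist_force: [0.6, -0.2, -3.7]
width: 0.0077
```

Run:
```python
from h import *
go((.44,-.10,.0185),-.19)
s=robot.snapshot("side")
c=s["pixels"][100:400,80:360];cv2.imwrite("pics/s2.png",cv2.resize(c[...,::-1],None,fx=2,fy=2))
```

```text
t 8.62 pos [ 0.4402 -0.1004  0.1311] rpy [-3.1408 -0.0037 -0.1898] w 0.0077 F [ 0.6 -0.2 -3.7]
delta [ -0.7  -0.3 112.6] [-0.0008 -0.0037  0.0002] dist 113.0 rows 3.0
```

View pics/s2.png

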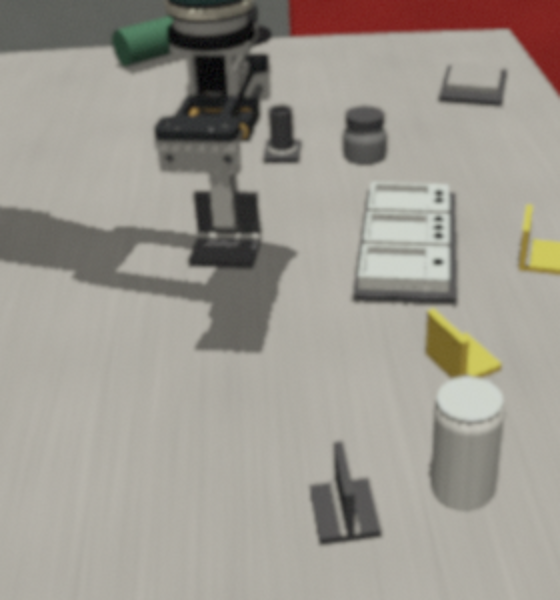

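The corner is held level over clear bench. I'm lowering it.

>>> {"name": "carry_out", "arguments": {"deltas": "0 0 25 0 -0.004 0 1;0 0 50 0 -0.004 0 1;0 0 75 0 -0.004 0 1;0 0 95 0 -0.004 0 1;0 0 104 0 -0.004 0 1;0 0 108 0 -0.004 0 1;0 0 111 0 -0.004 0 1;0 0 111 0 -0.004 0 1"}}

```text
time: 9.33
tool_pos: [0.4426, -0.1005, 0.0216]
ee_rot: [3.141, -0.002, -0.188]
wrist_force: [-0.2, 0.1, -4.2]
width: 0.0079
```

>>> {"name": "carry_out", "arguments": {"deltas": "0 0 0 0 0 0 1;0 0 0.5 0 0 0 1;0 0 1 0 0 0 1;0 0 1.5 0 0 0 1;0 0 2 0 0 0 1;0 0 2 0 0 0 1;0 0 2 0 0 0 1;0 0 2 0 0 0 1"}}

```text
time: 10.0
tool_pos: [0.4416, -0.1006, 0.0191]
ee_rot: [3.141, -0.001, -0.188]
wrist_force: [-0.3, -0.4, -4.3]
width: 0.0079
```

>>> {"name": "carry_out", "arguments": {"deltas": "0 0 0.5 0 0 0 1;0 0 1 0 0 0 1;0 0 1.5 0 0 0 1;0 0 2 0 0 0 1;0 0 2 0 0 0 1;0 0 2 0 0 0 1;0 0 2 0 0 0 1;0 0 2 0 0 0 1"}}

```text
time: 10.67
tool_pos: [0.4416, -0.1006, 0.0173]
ee_rot: [3.142, -0.001, -0.188]
wrist_force: [-0.8, 0.5, 0.1]
width: 0.0081
```

It's in contact. I'll release and rise.

>>> {"name": "carry_out", "arguments": {"deltas": "0 0 0 0 0 0 0;0 0 0 0 0 0 0;0 0 0 0 0 0 0;0 0 0 0 0 0 0;0 0 -15 0 0 0 0;0 0 -55 0 0 0 0;0 0 -95 0 0 0 0;0 0 -135 0 0 0 0"}}

```text
time: 11.33
tool_pos: [0.4409, -0.1004, 0.1534]
ee_rot: [-3.142, -0.0, -0.188]
wrist_force: [1.9, 0.0, 0.1]
width: 0.0577
```

Run:
```python
from h import *
s=robot.snapshot("side");W=cloud(s)
print(rect(W,(.44,-.10),.05,.045,.06)[1:],rect(W,(.44,-.12),.05,.005,.06)[1:])
s=robot.snapshot("wrist");W=cloud(s);save(s,"w3")
print(rect(W,(.44,-.10),.05,.045,.06)[1:])
# pipe
for n in ["scene0","side0","w1"]:
    s=np.load(n+".npy",allow_pickle=True).item();W=cloud(s)
    print(n,rect(W,(.507,.313),.05,.003,.012)[1:],rect(W,(.507,.313),.05,.063,.075)[1:])
go((.507,.313,.2),-.19)
```

```text
(((442.5903015136719, -102.36957550048828), (11.786588668823242, 61.280338287353516), 79.85189819335938), array([ 0.4428, -0.104 ,  0.0501])) (((438.2383117675781, -123.12523651123047), (54.162506103515625, 61.718780517578125), 78.29417419433594), array([ 0.4407, -0.1142,  0.0226]))
(((443.69061279296875, -102.23768615722656), (6.784887790679932, 59.67961502075195), 79.25130462646484), array([ 0.4445, -0.1025,  0.0532]))
scene0 (((512.3705444335938, 310.386474609375), (76.10554504394531, 86.87372589111328), 89.6944351196289), array([0.5116, 0.3076, 0.0069])) (((508.195556640625, 313.95166015625), (32.40459060668945, 32.92604446411133), 1.1586403846740723), array([0.5078, 0.3146, 0.0661]))
side0 (((500.58746337890625, 309.6510009765625), (57.89750671386719, 53.932430267333984), 85.1256103515625), array([0.5033, 0.2998, 0.0076])) (((505.95208740234375, 314.6701354980469), (32.81210708618164, 32.43809509277344), 78.7646255493164), array([0.5057, 0.3127, 0.0663]))
w1 (((505.4223937988281, 313.9975891113281), (62.00070571899414, 51.230377197265625), 84.42855834960938), array([0.5106, 0.3039, 0.0083])) (((505.0726013183594, 313.22314453125), (33.16470718383789, 33.12592697143555), 54.96459197998047), array([0.5054, 0.3127, 0.0672]))
t 11.43 pos [ 0.4461 -0.1022  0.1606] rpy [ 3.1389 -0.0172 -0.1881] w 0.0659 F [ 0.1 -0.1  0.7]
delta [ -17.1 -419.1  -40.9] [ 0.0027 -0.0172  0.0019] dist 421.0 rows 11.0
```

View pics/w3.png

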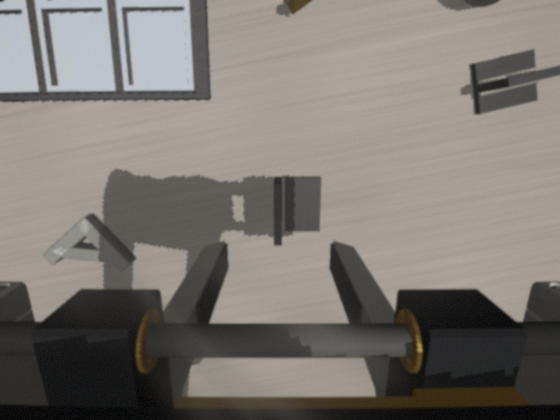

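The corner stands plate down on the bench with its web at (279,210), let go. Next is the pipe, with a closer look first.

Run:
```python
from h import *
go((.47,.313,.2),0.)
```

```text
t 11.43 pos [ 0.4461 -0.1022  0.1606] rpy [ 3.1389 -0.0172 -0.1881] w 0.0659 F [ 0.1 -0.1  0.7]
delta [ -53.4 -412.2  -41.5] [ 0.0043 -0.0169 -0.1881] dist 418.0 rows 11.0
```

>>> {"name": "carry_out", "arguments": {"deltas": "0 -20 -40 0 0 0 0;-10 -60 -50 0 0 -0.05 0;-20 -100 -50 0 0 -0.1 0;-30 -140 -50 0 0 -0.15 0;-40 -180 -50 0 0 -0.188 0;-50 -220 -50 0 0 -0.188 0;-53 -260 -50 0 0 -0.188 0;-53 -300 -50 0 0 -0.188 0"}}

```text
time: 12.1
tool_pos: [0.4447, 0.2063, 0.2019]
ee_rot: [3.141, -0.002, 0.001]
wrist_force: [1.9, -0.9, -0.1]
width: 0.094
```

Run:
```python
from h import *
go((.47,.313,.2),0.)
```

```text
t 12.1 pos [0.4447 0.2063 0.2019] rpy [ 3.1415e+00 -1.6000e-03  6.0000e-04] w 0.094 F [ 1.9 -0.9 -0.1]
delta [  25.4 -106.7    2. ] [ 0.0001 -0.0016  0.0006] dist 110.0 rows 3.0
```

>>> {"name": "carry_out", "arguments": {"deltas": "8 -38 0 0 0 0 0;17 -75 0 0 0 0 0;25 -98 0 0 0 0 0;25 -104 0 0 0 0 0;25 -104 0 0 0 0 0;25 -104 0 0 0 0 0;25 -104 0 0 0 0 0;25 -104 0 0 0 0 0"}}

```text
time: 12.77
tool_pos: [0.4705, 0.3067, 0.2024]
ee_rot: [3.141, -0.001, -0.002]
wrist_force: [1.0, -0.0, -0.2]
width: 0.0941
```

Run:
```python
from h import *
go((.506,.3135,.115),0.)
s=robot.snapshot("wrist");W=cloud(s);save(s,"w4");np.save("w4.npy",s,allow_pickle=True)
print(rect(W,(.506,.3135),.05,.004,.012)[1:],rect(W,(.506,.3135),.05,.063,.075)[1:])
```

```text
t 12.77 pos [0.4705 0.3067 0.2024] rpy [ 3.1412e+00 -1.4000e-03 -2.0000e-03] w 0.0941 F [ 1.  -0.  -0.2]
delta [35.3 -6.9 87.4] [ 0.0004 -0.0014 -0.002 ] dist 95.0 rows 3.0
(((505.9277038574219, 314.3314208984375), (60.107967376708984, 49.986507415771484), 83.91604614257812), array([0.5085, 0.3136, 0.0085])) (((505.57745361328125, 314.0575866699219), (32.971893310546875, 33.213714599609375), 44.45586395263672), array([0.5059, 0.3142, 0.0678]))
```

View pics/w4.png

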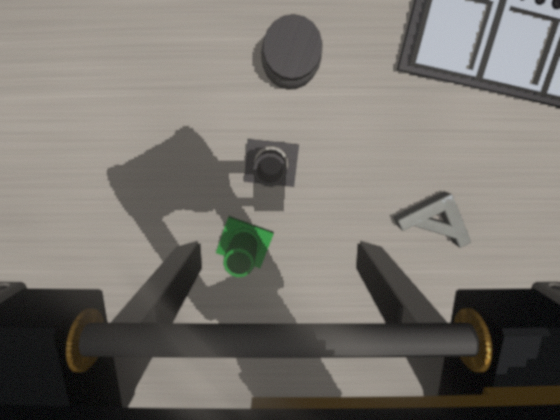

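The wrist view shows the dark pipe at (270,165), the pot at (291,50), the green look-alike at (240,250) and the square at (437,220). Plate yaw is 83.9°. I'm approaching the dark one.

>>> {"name": "carry_out", "arguments": {"deltas": "20 -7 0 0 0 0 0;35 -7 20 0 0 0 0;35 -7 55 0 0 0 0;35 -7 80 0 0 0 0;35 -7 87 0 0 0 0;35 -7 87 0 0 0 0;35 -7 87 0 0 0 0;35 -7 87 0 0 0 0"}}

```text
time: 13.48
tool_pos: [0.5069, 0.3154, 0.1179]
ee_rot: [-3.14, -0.005, -0.001]
wrist_force: [0.3, -0.8, -0.1]
width: 0.0941
```

Run:
```python
from h import *
go((.5058,.314,.036),0.)
```

```text
t 13.48 pos [0.5069 0.3154 0.1179] rpy [-3.1399e+00 -5.1000e-03 -5.0000e-04] w 0.0941 F [ 0.3 -0.8 -0.1]
delta [-1.5  1.6 81.9] [-0.0017 -0.0051 -0.0005] dist 82.0 rows 2.0
```

>>> {"name": "carry_out", "arguments": {"deltas": "0 0 30 0 0 0 0;0 0 60 0 0 0 0;0 0 76 0 0 0 0;0 0 80 0 0 0 0;0 0 80 0 0 0 0;0 0 80 0 0 0 0;0 0 80 0 0 0 0;0 0 80 0 0 0 0"}}

```text
time: 14.15
tool_pos: [0.5072, 0.3158, 0.0376]
ee_rot: [-3.14, -0.005, -0.0]
wrist_force: [-0.2, -0.0, 0.9]
width: 0.094
```

>>> {"name": "carry_out", "arguments": {"deltas": "0 0 0 0 0 0 1;0 0 0 0 0 0 1;0 0 0 0 0 0 1;0 0 0 0 0 0 1;0 0 0 0 0 0 1;0 0 0 0 0 0 1;0 0 0 0 0 0 1;0 0 0 0 0 0 1"}}

```text
time: 14.82
tool_pos: [0.5056, 0.315, 0.035]
ee_rot: [3.141, -0.001, -0.0]
wrist_force: [-0.5, -0.3, -0.7]
width: 0.0439
```

>>> {"name": "carry_out", "arguments": {"deltas": "0 0 0 0 0 0 1;0 0 0 0 0 0 1;0 0 0 0 0 0 1;0 0 0 0 0 0 1;0 0 0 0 0 0 1;0 0 0 0 0 0 1;0 0 0 0 0 0 1;0 0 0 0 0 0 1"}}

```text
time: 15.48
tool_pos: [0.5057, 0.3153, 0.0351]
ee_rot: [-3.141, -0.001, -0.0]
wrist_force: [-1.1, 1.1, -0.2]
width: 0.0332
```

Gripped at 33 mm. Now I lift, then carry it to tray one, turning +1.487 in yaw.

>>> {"name": "carry_out", "arguments": {"deltas": "0 0 -10 0 0 0 1;0 0 -30 0 0 0 1;0 0 -60 0 0 0 1;0 0 -90 0 0 0 1;0 0 -115 0 0 0 1;0 0 -125 0 0 0 1;0 0 -125 0 0 0 1;0 0 -125 0 0 0 1"}}

```text
time: 16.15
tool_pos: [0.5052, 0.3147, 0.1594]
ee_rot: [3.141, -0.0, -0.0]
wrist_force: [-1.0, -0.2, -4.2]
width: 0.0335
```

Run:
```python
from h import *
s=robot.snapshot("side");c=s["pixels"][60:260,130:370];cv2.imwrite("pics/s3.png",cv2.resize(c[...,::-1],None,fx=3,fy=3))
go((.6139,-.0209,.16),1.487)
```

```text
t 16.2 pos [0.5045 0.3143 0.1578] rpy [ 3.1393e+00  2.5000e-03 -4.0000e-04] w 0.0331 F [-0.4  0.4 -3.7]
delta [109.5 335.2  -1.7] [ 0.      0.0037 -1.4874] dist 353.0 rows 12.0
```

View pics/s3.png

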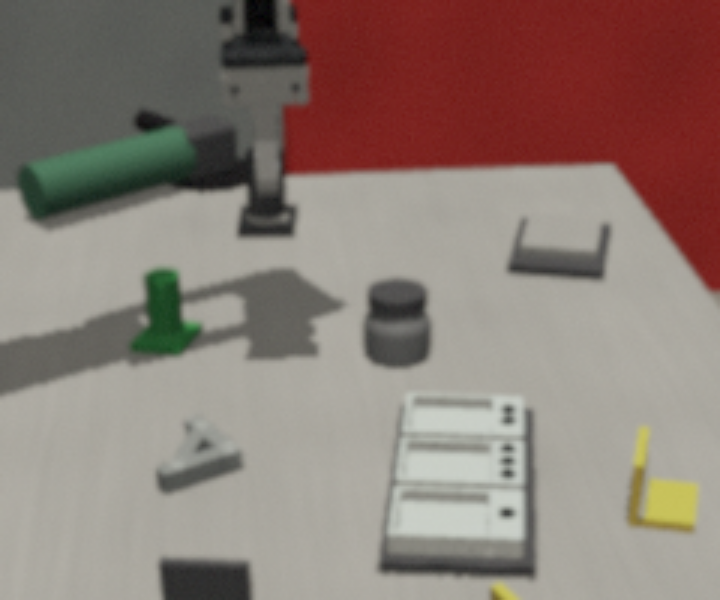

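>>> {"name": "carry_out", "arguments": {"deltas": "8 25 0 0 0 -0.1 1;18 55 0 0 0 -0.2 1;28 85 0 0 0 -0.31 1;38 115 0 0 0 -0.42 1;48 145 0 0 0 -0.53 1;58 175 0 0 0 -0.64 1;66 200 0 0 0 -0.74 1;70 213 0 0 0 -0.8 1"}}

```text
time: 16.87
tool_pos: [0.5746, 0.0984, 0.1566]
ee_rot: [-3.14, 0.005, 0.801]
wrist_force: [-0.5, 0.7, -3.5]
width: 0.0333
```

Run:
```python
from h import *
go((.6139,-.0209,.16),1.487)
```

```text
t 16.87 pos [0.5746 0.0984 0.1566] rpy [-3.14    0.0053  0.801 ] w 0.0333 F [-0.5  0.7 -3.5]
delta [-58.3 111.2  -3.3] [-0.0034  0.0046 -0.686 ] dist 126.0 rows 6.0
```

>>> {"name": "carry_out", "arguments": {"deltas": "-12 22 -2 0 0 -0.1 1;-24 44 -2 0 0 -0.22 1;-36 66 -2 0 0 -0.34 1;-46 88 -2 0 0 -0.46 1;-55 105 -2 0 0 -0.58 1;-58 111 -2 0 0 -0.686 1;-58 111 -2 0 0 -0.686 1;-58 111 -2 0 0 -0.686 1"}}

```text
time: 17.53
tool_pos: [0.6134, -0.0169, 0.1593]
ee_rot: [-3.137, -0.0, 1.482]
wrist_force: [0.8, -0.3, -3.4]
width: 0.0331
```

Run:
```python
from h import *
go((.6139,-.0209,.07),1.487)
s=robot.snapshot("side");W=cloud(s)
c=s["pixels"][150:270,220:360];cv2.imwrite("pics/s4.png",cv2.resize(c[...,::-1],None,fx=5,fy=5))
print("plate",rect(W,(.614,-.021),.045,.115,.145)[1:])
s=robot.snapshot("scene");W=cloud(s)
print("plate",rect(W,(.614,-.021),.045,.115,.145)[1:])
s=robot.snapshot("wrist");W=cloud(s);save(s,"w5")
print("plate",rect(W,(.614,-.021),.045,.115,.145)[1:])
```

```text
t 17.53 pos [ 0.6134 -0.0169  0.1593] rpy [-3.1372e+00 -5.0000e-04  1.4822e+00] w 0.0331 F [ 0.8 -0.3 -3.4]
delta [-3.9  1.3 89.3] [-0.0044 -0.0005 -0.0048] dist 89.0 rows 3.0
plate (((612.0623168945312, -17.952926635742188), (55.955936431884766, 60.58757400512695), 76.41098022460938), array([ 0.6106, -0.0306,  0.1325]))
plate (((615.1544799804688, -18.192670822143555), (50.72367477416992, 62.117340087890625), 79.0708236694336), array([ 0.6219, -0.0274,  0.1322]))
plate (((615.2633056640625, -12.174423217773438), (38.62600326538086, 60.20524978637695), 79.39899444580078), array([ 0.6155, -0.0038,  0.1348]))
```

View pics/w5.png

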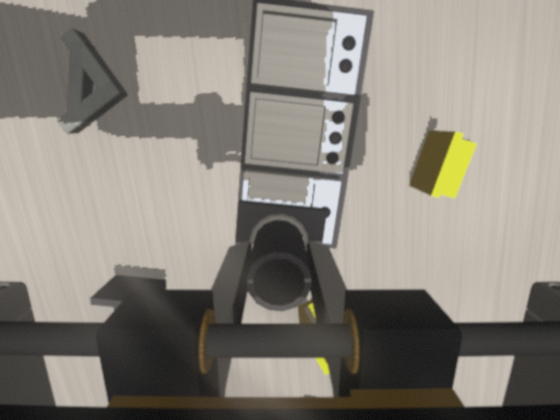

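View pics/s4.png

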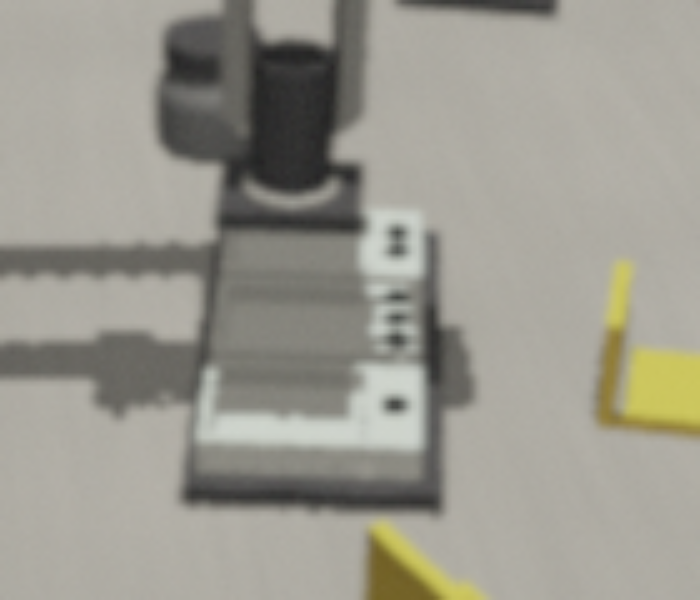

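The pipe is held upright, with its plate aligned to the tray (79.1–79.4° against 79.1°). I'm correcting the offset and lowering.

>>> {"name": "carry_out", "arguments": {"deltas": "-3 1 0 0 0 0 1;-3 1 20 0 0 0 1;-3 1 45 0 0 0 1;-3 1 65 0 0 0 1;-3 1 77 0 0 0 1;-3 1 80 0 0 0 1;-3 1 80 0 0 0 1;-3 1 80 0 0 0 1"}}

```text
time: 18.35
tool_pos: [0.6163, -0.0199, 0.0836]
ee_rot: [3.138, 0.0, 1.486]
wrist_force: [0.1, 0.0, -3.7]
width: 0.0331
```

Run:
```python
from h import *
go((.6139,-.0209,.053),1.487)
s=robot.snapshot("scene");W=cloud(s)
print("plate",rect(W,(.614,-.021),.045,.03,.06)[1:])
```

```text
t 18.35 pos [ 0.6163 -0.0199  0.0836] rpy [3.1385e+00 3.0000e-04 1.4859e+00] w 0.0331 F [ 0.1  0.  -3.7]
delta [-1.2 -2.4 30.6] [ 0.0031  0.0003 -0.0011] dist 31.0 rows 1.0
plate (((622.21728515625, -25.804378509521484), (58.389244079589844, 71.35675048828125), 78.23171997070312), array([ 0.625 , -0.0317,  0.0539]))
```

>>> {"name": "carry_out", "arguments": {"deltas": "-1 -2 5 0 0 0 1;-1 -2 10 0 0 0 1;-1 -2 14 0 0 0 1;-1 -2 14 0 0 0 1;-1 -2 14 0 0 0 1;-1 -2 14 0 0 0 1;-1 -2 14 0 0 0 1;-1 -2 14 0 0 0 1"}}

```text
time: 19.07
tool_pos: [0.6137, -0.0209, 0.0686]
ee_rot: [3.14, 0.0, 1.486]
wrist_force: [-0.4, -0.0, -4.1]
width: 0.0332
```

Run:
```python
from h import *
go((.6139,-.0209,.053),1.487)
s=robot.snapshot("wrist");W=cloud(s)
print("plate",rect(W,(.614,-.021),.05,.035,.05)[1:])
save(s,"w6")
s=robot.snapshot("side");c=s["pixels"][150:270,220:360];cv2.imwrite("pics/s5.png",cv2.resize(c[...,::-1],None,fx=5,fy=5))
go((.6139,-.0209,.053),1.487)
```

```text
t 19.07 pos [ 0.6137 -0.0209  0.0686] rpy [3.1401e+00 2.0000e-04 1.4858e+00] w 0.0332 F [-0.4 -0.  -4.1]
delta [-0.   0.2 15.6] [ 0.0015  0.0002 -0.0012] dist 16.0 rows 1.0
plate (((615.2564086914062, -16.960317611694336), (38.607845306396484, 60.223480224609375), 79.37552642822266), array([ 0.6154, -0.0083,  0.0425]))
t 19.17 pos [ 0.6136 -0.0208  0.0685] rpy [3.1402e+00 2.0000e-04 1.4858e+00] w 0.033 F [ 0.1 -0.4 -3.6]
delta [-0.   0.3 15.5] [ 0.0014  0.0002 -0.0012] dist 16.0 rows 1.0
```

View pics/s5.png

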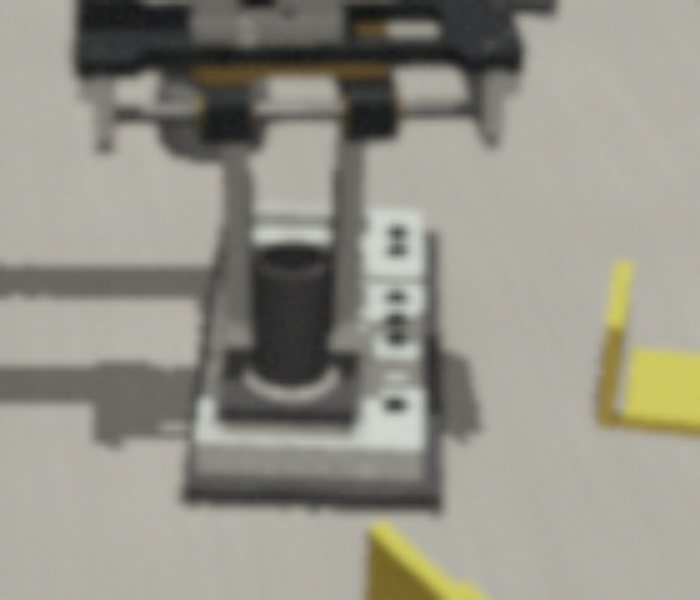

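View pics/w6.png

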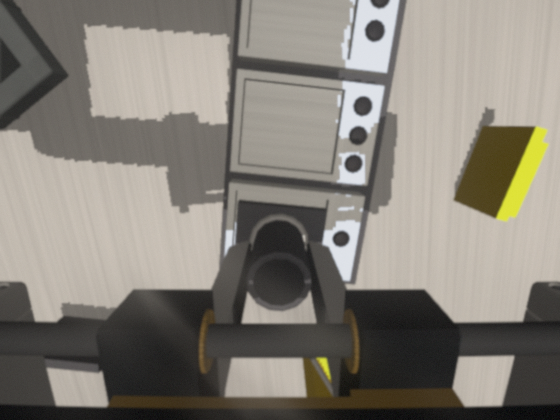

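The pipe plate sits over tray one, aligned with the recess (wrist view, about (280,220)). I'll shift 1 mm and lower.

>>> {"name": "carry_out", "arguments": {"deltas": "1 0 3 0.001 0 0 1;1 0 6 0.001 0 0 1;1 0 9 0.001 0 0 1;1 0 12 0.001 0 0 1;1 0 14 0.001 0 0 1;1 0 14 0.001 0 0 1;1 0 14 0.001 0 0 1;1 0 14 0.001 0 0 1"}}

```text
time: 19.83
tool_pos: [0.6136, -0.0198, 0.0544]
ee_rot: [3.141, 0.0, 1.486]
wrist_force: [0.1, 0.3, -3.2]
width: 0.0331
```

>>> {"name": "carry_out", "arguments": {"deltas": "0 0 0.5 0 0 0 1;0 0 1 0 0 0 1;0 0 1.5 0 0 0 1;0 0 2 0 0 0 1;0 0 2 0 0 0 1;0 0 2 0 0 0 1;0 0 2 0 0 0 1;0 0 2 0 0 0 1"}}

```text
time: 20.5
tool_pos: [0.6137, -0.0199, 0.053]
ee_rot: [3.141, 0.0, 1.486]
wrist_force: [-3.0, -0.2, 3.6]
width: 0.033
```

Contact. I'll release and rise.

>>> {"name": "carry_out", "arguments": {"deltas": "0 0 0 0 0 0 0;0 0 0 0 0 0 0;0 0 0 0 0 0 0;0 0 0 0 0 0 0;0 0 0 0 0 0 0;0 0 -15 0 0 0 0;0 0 -50 0 0 0 0;0 0 -90 0 0 0 0"}}

```text
time: 21.17
tool_pos: [0.6114, -0.0195, 0.1396]
ee_rot: [-3.134, -0.0, 1.486]
wrist_force: [1.2, 0.1, 0.5]
width: 0.0829
```

>>> {"name": "carry_out", "arguments": {"deltas": "0 0 -30 0 0 0.1 0;-30 0 -60 0 0 0.22 0;-70 0 -70 0 0 0.34 0;-90 0 -70 0 0 0.45 0;-100 0 -70 0 0 0.5 0;-100 0 -70 0 0 0.5 0;-100 0 -70 0 0 0.5 0;-100 0 -70 0 0 0.5 0"}}

```text
time: 21.83
tool_pos: [0.605, -0.1186, 0.2119]
ee_rot: [-3.141, -0.0, 0.988]
wrist_force: [0.7, 0.5, -0.3]
width: 0.0939
```

Run:
```python
from h import *
Y=-.1897
for n in ["side","scene"]:
    s=robot.snapshot(n);W=cloud(s)
    print(rect(W,(.614,-.021),.05,.074,.1)[1:])
    c=s["pixels"][150:290,210:370];cv2.imwrite("pics/s6_%s.png"%n,cv2.resize(c[...,::-1],None,fx=4,fy=4))
for n in ["scene0","side0"]:
    s=np.load(n+".npy",allow_pickle=True).item();W=cloud(s)
    print(rect(W,(.5235,-.3515),.045,.048,.06)[1:])
go((.47,-.28,.22),0)
```

```text
(((612.0676879882812, -22.427581787109375), (31.507665634155273, 35.71949005126953), 12.165709495544434), array([ 0.6123, -0.024 ,  0.0809]))
(((614.9176025390625, -20.377586364746094), (30.97031593322754, 34.886741638183594), 42.69453811645508), array([ 0.6151, -0.0215,  0.0819]))
(((525.5419311523438, -350.7437438964844), (10.145771026611328, 58.74603271484375), 0.23864206671714783), array([ 0.5256, -0.3496,  0.0516]))
(((524.1384887695312, -351.312255859375), (8.233274459838867, 63.075252532958984), 3.193977117538452), array([ 0.5243, -0.3547,  0.0524]))
t 21.93 pos [ 0.6051 -0.1182  0.212 ] rpy [-3.141   0.      0.9881] w 0.0937 F [-0.4 -0.6  0.3]
delta [-209.4  -23.8   -8. ] [-5.000e-04  3.000e-04  9.881e-01] dist 211.0 rows 8.0
```

View pics/s6_side.png

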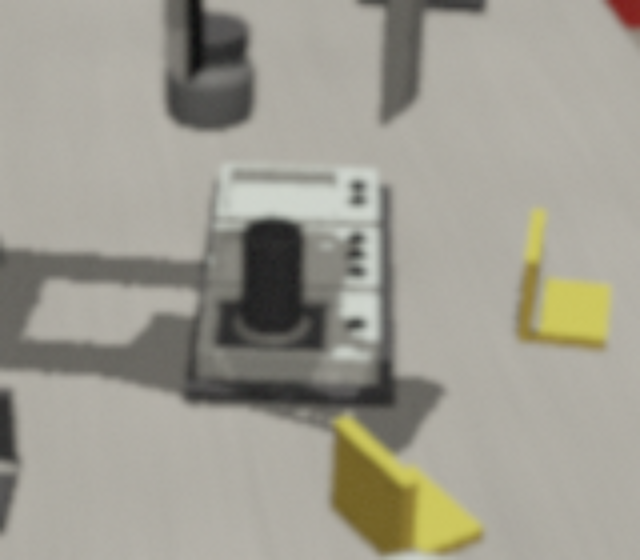

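The pipe lies in tray one and stands clear of the fingers. Now to the tee, with a close look first.

Run:
```python
from h import *
go((.5245,-.38,.21),1.62)
```

```text
t 21.93 pos [ 0.6051 -0.1182  0.212 ] rpy [-3.141   0.      0.9881] w 0.0937 F [-0.4 -0.6  0.3]
delta [-262.9   76.8    1.9] [-6.000e-04 -2.000e-04 -6.319e-01] dist 274.0 rows 7.0
```

>>> {"name": "carry_out", "arguments": {"deltas": "-38 11 0 0 0 -0.1 0;-76 22 0 0 0 -0.2 0;-114 33 0 0 0 -0.3 0;-152 44 0 0 0 -0.4 0;-190 55 0 0 0 -0.5 0;-225 66 0 0 0 -0.6 0;-250 74 0 0 0 -0.632 0;-263 77 0 0 0 -0.632 0"}}

```text
time: 22.6
tool_pos: [0.523, -0.3836, 0.2116]
ee_rot: [-3.141, 0.0, 1.617]
wrist_force: [-0.3, 1.1, 0.2]
width: 0.0938
```

>>> {"name": "carry_out", "arguments": {"deltas": "0 0 0 0 0 0 0.5;0 0 0 0 0 0 0.5;0 0 0 0 0 0 0.5;0 0 0 0 0 0 0.5;0 0 0 0 0 0 0.5;0 0 0 0 0 0 0.5;0 0 0 0 0 0 0.5;0 0 0 0 0 0 0.5"}}

```text
time: 23.27
tool_pos: [0.5243, -0.3807, 0.2124]
ee_rot: [3.142, 0.0, 1.618]
wrist_force: [0.8, -1.1, -0.2]
width: 0.0474
```

Run:
```python
from h import *
s=robot.snapshot("wrist");W=cloud(s);save(s,"w7")
print(rect(W,(.5245,-.351),.045,.045,.06)[1:],rect(W,(.5245,-.351),.042,.004,.06)[1:])
print("tin",rect(W,(.625,-.336),.05,.09,.11)[1:])
go((.5245,-.351,.11),1.62)
```

```text
(((524.51806640625, -351.91015625), (7.617117404937744, 58.74646759033203), 2.6350319385528564), array([ 0.5244, -0.3514,  0.0533])) (((524.4192504882812, -352.138671875), (50.029293060302734, 59.938331604003906), 3.13566255569458), array([ 0.5244, -0.3513,  0.0183]))
tin (((624.96240234375, -336.01470947265625), (51.43000411987305, 51.07463836669922), 22.206283569335938), array([ 0.6239, -0.3355,  0.0999]))
t 23.32 pos [ 0.5242 -0.3809  0.2124] rpy [3.1416e+00 2.0000e-04 1.6182e+00] w 0.0472 F [-0.2 -0.8  0.3]
delta [ 29.9   1.8 102.4] [ 0.      0.0002 -0.0018] dist 107.0 rows 3.0
```

View pics/w7.png

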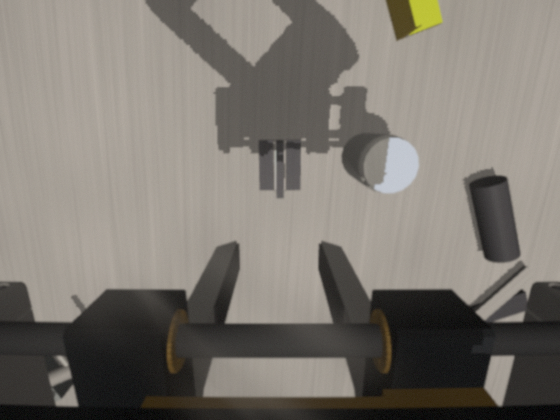

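The tee is at (280,165) with the tin to its right at (390,165). The half-open jaws clear it. I'm approaching.

>>> {"name": "carry_out", "arguments": {"deltas": "29 1.5 0 0 0 -0.005 0.5;29 1.5 35 0 0 -0.005 0.5;29 1.5 70 0 0 -0.005 0.5;29 1.5 95 0 0 -0.005 0.5;29 1.5 102 0 0 -0.005 0.5;29 1.5 102 0 0 -0.005 0.5;29 1.5 102 0 0 -0.005 0.5;29 1.5 102 0 0 -0.005 0.5"}}

```text
time: 23.98
tool_pos: [0.5254, -0.3533, 0.1132]
ee_rot: [3.138, 0.003, 1.623]
wrist_force: [-0.7, 0.3, 0.8]
width: 0.0471
```

Run:
```python
from h import *
go((.5244,-.352,.022),1.623)
```

```text
t 23.98 pos [ 0.5254 -0.3533  0.1132] rpy [3.1382 0.0032 1.6227] w 0.0471 F [-0.7  0.3  0.8]
delta [ 1.6 -1.2 91.2] [ 0.0034  0.0032 -0.0003] dist 91.0 rows 3.0
```

>>> {"name": "carry_out", "arguments": {"deltas": "0 0 25 0 0 0 0.5;0 0 50 0 0 0 0.5;0 0 75 0 0 0 0.5;0 0 86 0 0 0 0.5;0 0 88 0 0 0 0.5;0 0 88 0 0 0 0.5;0 0 88 0 0 0 0.5;0 0 88 0 0 0 0.5"}}

```text
time: 24.65
tool_pos: [0.5256, -0.3534, 0.0251]
ee_rot: [3.138, 0.003, 1.623]
wrist_force: [0.5, 0.0, 0.5]
width: 0.0473
```

>>> {"name": "carry_out", "arguments": {"deltas": "0 0 0 0 0 0 1;0 0 0 0 0 0 1;0 0 0 0 0 0 1;0 0 0 0 0 0 1;0 0 0 0 0 0 1;0 0 0 0 0 0 1;0 0 0 0 0 0 1;0 0 0 0 0 0 1"}}

```text
time: 25.32
tool_pos: [0.5241, -0.3522, 0.0223]
ee_rot: [-3.141, 0.0, 1.623]
wrist_force: [-0.7, -0.7, -0.7]
width: 0.0077
```

>>> {"name": "carry_out", "arguments": {"deltas": "0 0 0 0 0 0 1;0 0 0 0 0 0 1;0 0 -15 0 0 0 1;0 0 -45 0 0 0 1;0 0 -80 0 0 0 1;0 0 -115 0 0 0 1;0 0 -140 0 0 0 1;0 0 -150 0 0 0 1"}}

```text
time: 25.98
tool_pos: [0.5255, -0.3532, 0.1767]
ee_rot: [3.137, 0.005, 1.623]
wrist_force: [-0.0, -0.0, -3.3]
width: 0.0075
```

Run:
```python
from h import *
s=robot.snapshot("side");c=s["pixels"][180:420,150:400];cv2.imwrite("pics/s7.png",cv2.resize(c[...,::-1],None,fx=2.5,fy=2.5))
go((.6419,.1245,.17),2.952)
```

```text
t 26.03 pos [ 0.5256 -0.3533  0.1769] rpy [3.1362 0.005  1.6228] w 0.0077 F [ 0.4 -0.6 -2.2]
delta [471.1 140.9   5.3] [ 1.3000e-03  7.8000e-03 -1.3292e+00] dist 492.0 rows 12.0
```

View pics/s7.png

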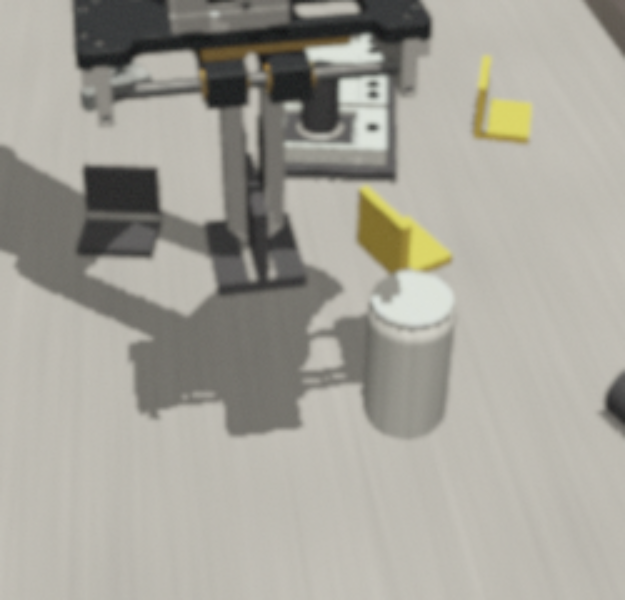

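The tee is held upright and the tin is undisturbed. I'm carrying it to tray two.

>>> {"name": "carry_out", "arguments": {"deltas": "25 7 0 0 0 -0.08 1;60 18 0 0 0 -0.19 1;95 29 0 0 0 -0.3 1;130 40 0 0 0 -0.4 1;165 50 0 0 0 -0.5 1;200 60 0 0 0 -0.6 1;235 70 0 0 0 -0.7 1;260 78 0 0 0 -0.78 1"}}

```text
time: 26.7
tool_pos: [0.5873, -0.0847, 0.1685]
ee_rot: [-3.14, -0.006, 2.409]
wrist_force: [0.0, 0.2, -4.8]
width: 0.0077
```

Run:
```python
from h import *
go((.6419,.1245,.17),2.952)
```

```text
t 26.7 pos [ 0.5873 -0.0847  0.1685] rpy [-3.1399 -0.0061  2.4094] w 0.0077 F [ 0.   0.2 -4.8]
delta [ 99.3 192.1  -1.2] [ 0.     -0.0064 -0.5426] dist 216.0 rows 6.0
```

>>> {"name": "carry_out", "arguments": {"deltas": "17 33 0 0 0 -0.1 1;34 66 0 0 0 -0.2 1;52 99 0 0 0 -0.3 1;70 135 0 0 0 -0.4 1;88 170 0 0 0 -0.5 1;96 187 0 0 0 -0.543 1;98 190 0 0 0 -0.543 1;98 190 0 0 0 -0.543 1"}}

```text
time: 27.37
tool_pos: [0.6427, 0.1195, 0.1682]
ee_rot: [-3.139, -0.006, 2.948]
wrist_force: [1.1, 0.2, -4.3]
width: 0.0077
```

Run:
```python
from h import *
go((.6419,.1245,.17),2.952)
```

```text
t 27.37 pos [0.6427 0.1195 0.1682] rpy [-3.1394 -0.0059  2.948 ] w 0.0077 F [ 1.1  0.2 -4.3]
delta [ 1.7  4.8 -1.8] [-0.0022 -0.0059 -0.004 ] dist 5.0 rows 1.0
```

>>> {"name": "carry_out", "arguments": {"deltas": "1 2 20 0 -0.003 0 1;1 2 45 0 -0.003 0 1;1 2 70 0 -0.003 0 1;1 2 88 0 -0.003 0 1;1 2 95 0 -0.003 0 1;1 2 97 0 -0.003 0 1;1 2 97 0 -0.003 0 1;1 2 97 0 -0.003 0 1"}}

```text
time: 28.03
tool_pos: [0.6443, 0.1195, 0.0767]
ee_rot: [3.141, 0.005, 2.945]
wrist_force: [1.4, -1.1, -3.5]
width: 0.0074
```

>>> {"name": "carry_out", "arguments": {"deltas": "0 0 0 0 0 0 1;0 0 0 0 0 0 1;0 0 0 0 0 0 1;0 0 0 0 0 0 1;0 0 0 0 0 0 1;0 0 0 0 0 0 1;0 0 0 0 0 0 1;0 0 0 0 0 0 1"}}

```text
time: 28.7
tool_pos: [0.6434, 0.1202, 0.0752]
ee_rot: [-3.141, 0.003, 2.946]
wrist_force: [0.0, -0.4, -4.7]
width: 0.0078
```

Run:
```python
from h import *
go((.6419,.1245,.0405),2.952)
s=robot.snapshot("wrist");W=cloud(s);save(s,"w8")
def uv(a): 
    Y=-.1897;a=np.array(a);return [a[0]*np.cos(Y)+a[1]*np.sin(Y),-a[0]*np.sin(Y)+a[1]*np.cos(Y)]
r=rect(W,(.642,.1245),.05,.042,.06);print(r[1:],np.round(uv(r[1][0]),1))
r=rect(W,(.642,.1245),.05,.065,.11);print(r[1:],np.round(uv(r[1][0]),1))
print("tray2 uv",uv((641.9,124.5)))
s=robot.snapshot("side");c=s["pixels"][130:270,220:360];cv2.imwrite("pics/s8.png",cv2.resize(c[...,::-1],None,fx=4,fy=4))
```

```text
t 28.7 pos [0.6434 0.1202 0.0752] rpy [-3.1414e+00  2.9000e-03  2.9459e+00] w 0.0078 F [ 0.  -0.4 -4.7]
delta [ 2.4  4.  34.7] [-0.0002  0.0029 -0.0061] dist 35.0 rows 1.0
(((637.8869018554688, 119.27788543701172), (49.9478874206543, 52.715850830078125), 77.50507354736328), array([0.6173, 0.1231, 0.0578])) [604.  237.4]
(((640.0072021484375, 117.30340576171875), (30.23427391052246, 57.627197265625), 58.836936950683594), array([0.635 , 0.1205, 0.0993])) [606.4 235.9]
tray2 uv [np.float64(606.9086052040918), np.float64(243.30599032745522)]
```

View pics/w8.png

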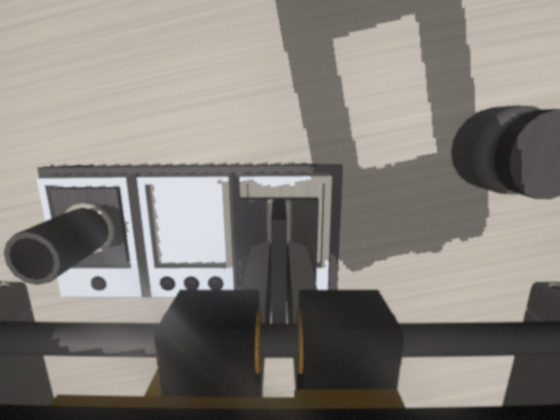

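View pics/s8.png

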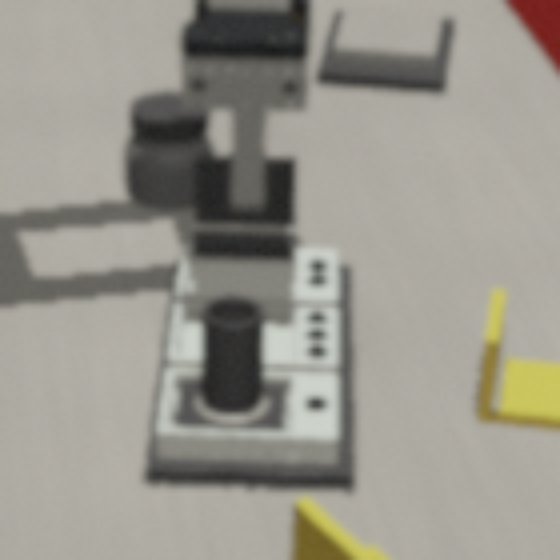

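The tee is about 4 mm short in y. I'll correct that and measure again.

>>> {"name": "carry_out", "arguments": {"deltas": "1 2 2 0 0 -0.006 1;2.4 4.4 4 0 0.002 -0.006 1;2.4 4.4 8 0 0.002 -0.006 1;2.4 4.4 14 0 0.002 -0.006 1;2.4 4.4 14 0 0.002 -0.006 1;2.4 4.4 14 0 0.002 -0.006 1;2.4 4.4 14 0 0.002 -0.006 1;2.4 4.4 14 0 0.002 -0.006 1"}}

```text
time: 29.47
tool_pos: [0.6422, 0.1248, 0.0615]
ee_rot: [-3.141, 0.002, 2.952]
wrist_force: [0.6, 0.1, -4.5]
width: 0.0078
```

Run:
```python
from h import *
go((.6419,.1245,.0405),2.952)
s=robot.snapshot("wrist");W=cloud(s);save(s,"w9")
def uv(a): 
    Y=-.1897;a=np.array(a);return [a[0]*np.cos(Y)+a[1]*np.sin(Y),-a[0]*np.sin(Y)+a[1]*np.cos(Y)]
r=rect(W,(.642,.1245),.05,.040,.056);print(r[1:],np.round(uv(r[1][0]),1))
Y=-.1897
q=W.reshape(-1,3)
U=q[:,0]*np.cos(Y)+q[:,1]*np.sin(Y);V=-q[:,0]*np.sin(Y)+q[:,1]*np.cos(Y)
m=(abs(V-.243)<.05)&(abs(U-.607)<.045)&(q[:,2]>.043)&(q[:,2]<.052)
print(m.sum(),np.percentile(V[m],[0,1,50,99,100]).round(4),np.percentile(U[m],[0,1,99]).round(4),np.percentile(q[m,2],[5,50,95]))
# rim of trays in same picture
m=(abs(V-.17)<.12)&(abs(U-.61)<.06)&(q[:,2]>.024)&(q[:,2]<.032)
print("rim",np.percentile(V[m],[0,.5,99.5,100]).round(4),np.percentile(U[m],[0,.5,99.5,100]).round(4))
c=s["pixels"][150:310,20:360];cv2.imwrite("pics/w9c.png",cv2.resize(c[...,::-1],None,fx=2.3,fy=2.3))
```

```text
t 29.47 pos [0.6422 0.1248 0.0615] rpy [-3.1415e+00  1.5000e-03  2.9517e+00] w 0.0078 F [ 0.6  0.1 -4.5]
delta [ 0.3 -0.4 21. ] [-0.0001  0.0015 -0.0003] dist 21.0 rows 1.0
(((638.1805419921875, 124.26101684570312), (50.205623626708984, 56.89867401123047), 79.02830505371094), array([0.6276, 0.1262, 0.0478])) [603.3 242.4]
3329 [0.2172 0.2175 0.2427 0.267  0.2675] [0.5748 0.576  0.6263] [0.04643376 0.04762248 0.05099671]
rim [0.0612 0.0627 0.2755 0.2761] [0.5684 0.5687 0.6648 0.6664]
```

View pics/w9c.png

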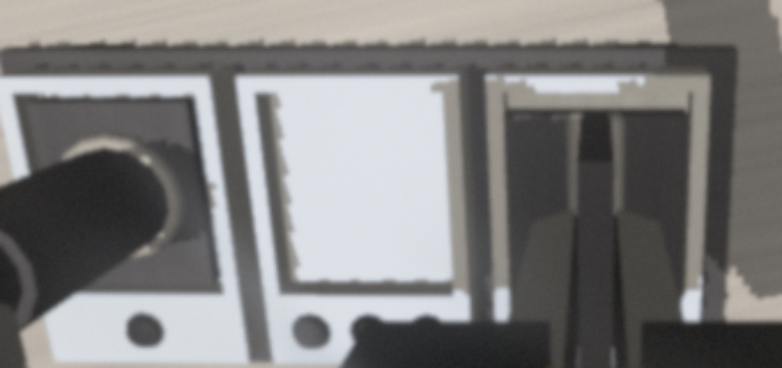

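In this view the plate is within 0.6 mm in y and 1.5 mm in x of the recess centre. A small shift, then lower.

>>> {"name": "carry_out", "arguments": {"deltas": "-1 0.4 4 0 0 0 1;-1 0.4 8 0 0 0 1;-1 0.4 12 0 0 0 1;-1 0.4 16 0 0 0 1;-1 0.4 19 0 0 0 1;-1 0.4 20 0 0 0 1;-1 0.4 20 0 0 0 1;-1 0.4 20 0 0 0 1"}}

```text
time: 30.18
tool_pos: [0.6431, 0.1251, 0.0412]
ee_rot: [-3.141, 0.001, 2.952]
wrist_force: [0.6, -0.4, -3.7]
width: 0.0078
```

>>> {"name": "carry_out", "arguments": {"deltas": "0 0 0.5 0 0 0 1;0 0 1 0 0 0 1;0 0 1.5 0 0 0 1;0 0 2 0 0 0 1;0 0 2 0 0 0 1;0 0 2 0 0 0 1;0 0 2 0 0 0 1;0 0 2 0 0 0 1"}}

```text
time: 30.85
tool_pos: [0.6433, 0.1251, 0.0403]
ee_rot: [3.142, 0.002, 2.952]
wrist_force: [-2.1, -1.3, 3.5]
width: 0.0079
```

Contact at the expected height. I'll release and rise.

>>> {"name": "carry_out", "arguments": {"deltas": "0 0 0 0 0 0 0;0 0 0 0 0 0 0;0 0 0 0 0 0 0;0 0 0 0 0 0 0;0 0 0 0 0 0 0;0 0 -15 0 0 0 0;0 0 -50 0 0 0 0;0 0 -90 0 0 0 0"}}

```text
time: 31.52
tool_pos: [0.6408, 0.1249, 0.1262]
ee_rot: [-3.139, -0.007, 2.952]
wrist_force: [0.7, 1.1, 0.1]
width: 0.0576
```

Run:
```python
from h import *
go((.4416,-.1015,.17),2.952)
```

```text
t 31.52 pos [0.6408 0.1249 0.1262] rpy [-3.1391 -0.0065  2.9517] w 0.0576 F [0.7 1.1 0.1]
delta [ 153.1 -260.   -42.1] [-0.0025 -0.0065 -0.0003] dist 305.0 rows 8.0
```

>>> {"name": "carry_out", "arguments": {"deltas": "0 0 -35 0 0 0 0;20 -33 -45 0 0 0 0;40 -66 -45 0 0 0 0;60 -100 -45 0 0 0 0;80 -133 -45 0 0 0 0;95 -160 -45 0 0 0 0;95 -160 -45 0 0 0 0;95 -160 -45 0 0 0 0"}}

```text
time: 32.18
tool_pos: [0.5191, -0.0149, 0.1747]
ee_rot: [3.141, 0.002, 2.949]
wrist_force: [0.3, 0.9, 0.1]
width: 0.0941
```

Run:
```python
from h import *
s=robot.snapshot("wrist");W=cloud(s);save(s,"w10")
s2=robot.snapshot("side");c=s2["pixels"][130:270,200:360];cv2.imwrite("pics/s10.png",cv2.resize(c[...,::-1],None,fx=4,fy=4))
W2=cloud(s2)
for w in (W,W2):
    for c in ((.642,.1245),(.614,-.021)): print(rect(w,c,.045,.06,.09)[1:])
    print(rect(w,(.443,-.102),.05,.045,.06)[1:],rect(w,(.441,-.115),.045,.004,.06)[1:])
go((.4435,-.1023,.17),2.952)
```

```text
(((633.9511108398438, 124.8320541381836), (9.571487426757812, 44.431053161621094), 76.63650512695312), array([0.6299, 0.1249, 0.0688]))
(((612.4786987304688, -21.763994216918945), (32.539947509765625, 32.78516387939453), 75.10343170166016), array([ 0.612 , -0.0218,  0.0774]))
(((443.15625, -101.99949645996094), (9.025364875793457, 60.383792877197266), 78.40630340576172), array([ 0.4427, -0.1011,  0.0525])) (((439.174560546875, -122.53004455566406), (51.622013092041016, 60.363243103027344), 79.05615234375), array([ 0.4396, -0.1169,  0.024 ]))
(((640.5587158203125, 124.81201171875), (15.603483200073242, 57.815895080566406), 78.58301544189453), array([0.6399, 0.1221, 0.0668]))
(((612.8613891601562, -23.8126220703125), (36.22616958618164, 32.64214324951172), 72.63961791992188), array([ 0.6119, -0.0273,  0.0757]))
(((442.7124938964844, -102.482666015625), (12.24515151977539, 60.66340637207031), 78.9980697631836), array([ 0.4427, -0.1037,  0.0503])) (((438.3170166015625, -123.14752197265625), (54.19669723510742, 61.99090576171875), 79.48067474365234), array([ 0.4407, -0.1147,  0.0222]))
t 32.28 pos [ 0.5201 -0.0137  0.1744] rpy [3.1411e+00 1.9000e-03 2.9519e+00] w 0.0939 F [ 0.1 -0.4 -0.1]
delta [  58.5 -101.5    4.2] [ 0.0005  0.0019 -0.0001] dist 117.0 rows 3.0
```

View pics/w10.png

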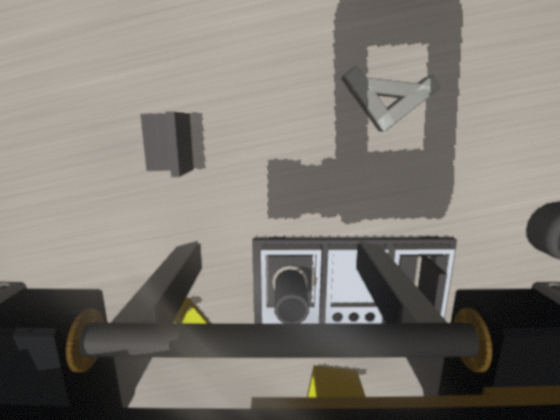

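View pics/s10.png

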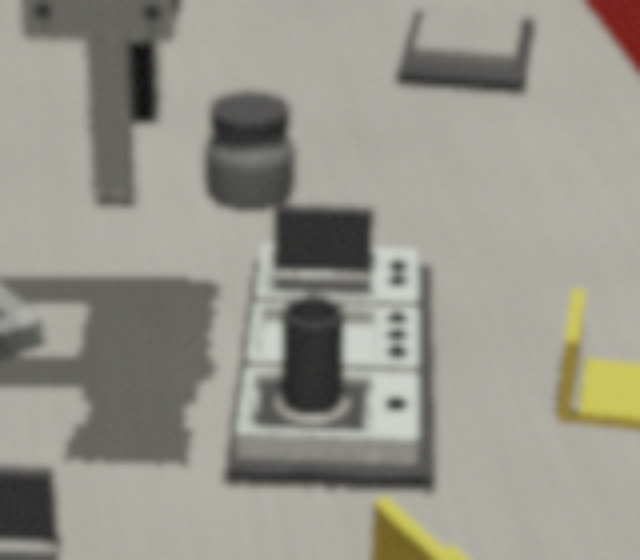

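The tee lies in tray two, with its web upright behind the pipe in the side view, and the pipe is in tray one. Now the corner on the bench, at (172,143) in the wrist view.

>>> {"name": "carry_out", "arguments": {"deltas": "20 -35 0 0 0 0 0.5;40 -70 0 0 0 0 0.5;54 -95 4 0 0 0 0.5;58.5 -101.5 20 0 0 0 0.5;58.5 -101.5 50 0 0 0 0.5;58.5 -101.5 60 0 0 0 0.5;58.5 -101.5 60 0 0 0 0.5;58.5 -101.5 60 0 0 0 0.5"}}

```text
time: 32.95
tool_pos: [0.4433, -0.1019, 0.1139]
ee_rot: [3.141, -0.001, 2.953]
wrist_force: [0.4, -0.2, 0.6]
width: 0.0474
```

>>> {"name": "carry_out", "arguments": {"deltas": "0 0 0 0 0 0 0.5;0 0 0 0 0 0 0.5;0 0 0 0 0 0 0.5;0 0 0 0 0 0 0.5;0 0 0 0 0 0 0.5;0 0 0 0 0 0 0.5;0 0 0 0 0 0 0.5;0 0 0 0 0 0 0.5"}}

```text
time: 33.62
tool_pos: [0.4429, -0.1028, 0.1142]
ee_rot: [-3.141, 0.001, 2.952]
wrist_force: [0.7, 0.2, 0.7]
width: 0.0468
```

Run:
```python
from h import *
go((.4432,-.1021,.019),2.952)
s=robot.snapshot("wrist");W=cloud(s);save(s,"w11")
print(rect(W,(.443,-.102),.05,.045,.06)[1:],rect(W,(.439,-.122),.045,.004,.012)[1:])
```

```text
t 33.62 pos [ 0.4429 -0.1028  0.1142] rpy [-3.1414e+00  1.0000e-03  2.9517e+00] w 0.0468 F [0.7 0.2 0.7]
delta [-0.1  0.7 95.2] [-0.0002  0.001  -0.0003] dist 95.0 rows 3.0
(((442.451171875, -102.0263900756836), (7.99678897857666, 59.91752624511719), 79.03155517578125), array([ 0.4403, -0.1017,  0.0533])) (((438.0290222167969, -122.67732238769531), (50.14537811279297, 60.64613723754883), 79.36161804199219), array([ 0.4364, -0.1274,  0.0085]))
```

>>> {"name": "carry_out", "arguments": {"deltas": "0 0.7 30 0 0 0 0.5;0 0.7 60 0 0 0 0.5;0 0.7 85 0 0 0 0.5;0 0.7 93 0 0 0 0.5;0 0.7 95 0 0 0 0.5;0 0.7 95 0 0 0 0.5;0 0.7 95 0 0 0 0.5;0 0.7 95 0 0 0 0.5"}}

```text
time: 34.33
tool_pos: [0.4447, -0.1027, 0.0211]
ee_rot: [-3.141, 0.005, 2.952]
wrist_force: [-0.5, -0.2, 0.9]
width: 0.047
```

>>> {"name": "carry_out", "arguments": {"deltas": "0 0 0 0 0 0 1;0 0 0 0 0 0 1;0 0 0 0 0 0 1;0 0 0 0 0 0 1;0 0 0 0 0 0 1;0 0 0 0 0 0 1;0 0 0 0 0 0 1;0 0 0 0 0 0 1"}}

```text
time: 35.0
tool_pos: [0.4432, -0.1017, 0.0192]
ee_rot: [3.141, 0.001, 2.952]
wrist_force: [0.1, 1.6, 0.9]
width: 0.0078
```

>>> {"name": "carry_out", "arguments": {"deltas": "0 0 0 0 0 0 1;0 0 0 0 0 0 1;0 0 -15 0 0 0 1;0 0 -45 0 0 0 1;0 0 -80 0 0 0 1;0 0 -115 0 0 0 1;0 0 -140 0 0 0 1;0 0 -150 0 0 0 1"}}

```text
time: 35.67
tool_pos: [0.4444, -0.103, 0.1727]
ee_rot: [-3.14, 0.007, 2.952]
wrist_force: [0.2, -1.2, -4.2]
width: 0.0077
```

Run:
```python
from h import *
go((.6319,.0724,.17),2.952)
s=robot.snapshot("side");c=s["pixels"][100:300,80:360];cv2.imwrite("pics/s12.png",cv2.resize(c[...,::-1],None,fx=2.5,fy=2.5))
```

```text
t 35.67 pos [ 0.4444 -0.103   0.1727] rpy [-3.1396  0.0068  2.9516] w 0.0077 F [ 0.2 -1.2 -4.2]
delta [-151.   207.6    3.3] [-0.002   0.0068 -0.0004] dist 257.0 rows 7.0
```

View pics/s12.png

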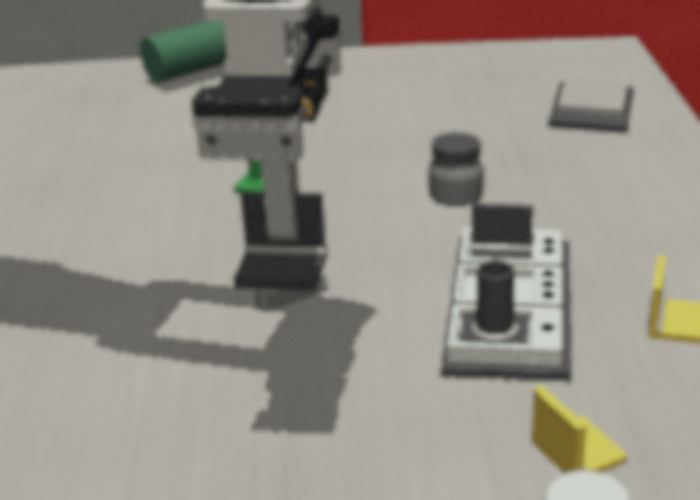

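The corner is held level. I'm moving it over tray three.

>>> {"name": "carry_out", "arguments": {"deltas": "-18 25 0 0 0 0 1;-40 55 0 0 0 0 1;-62 85 0 0 0 0 1;-84 115 0 0 0 0 1;-106 145 0 0 0 0 1;-128 175 0 0 0 0 1;-145 198 0 0 0 0 1;-150 206 0 0 0 0 1"}}

```text
time: 36.38
tool_pos: [0.63, 0.075, 0.1641]
ee_rot: [-3.141, -0.005, 2.955]
wrist_force: [0.0, -0.7, -4.6]
width: 0.0077
```

>>> {"name": "carry_out", "arguments": {"deltas": "0 0 0 0 0 0 1;0 0 0 0 0 0 1;0 0 0 0 0 0 1;0 0 0 0 0 0 1;0 0 0 0 0 0 1;0 0 0 0 0 0 1;0 0 0 0 0 0 1;0 0 0 0 0 0 1"}}

```text
time: 37.05
tool_pos: [0.629, 0.0716, 0.1697]
ee_rot: [-3.141, 0.002, 2.951]
wrist_force: [-0.9, 0.3, -4.8]
width: 0.0078
```

Run:
```python
from h import *
go((.6319,.0724,.08),2.952)
```

```text
t 37.05 pos [0.629  0.0716 0.1697] rpy [-3.1415e+00  1.6000e-03  2.9513e+00] w 0.0078 F [-0.9  0.3 -4.8]
delta [-2.5  1.3 89.7] [-0.0001  0.0016 -0.0007] dist 90.0 rows 3.0
```

>>> {"name": "carry_out", "arguments": {"deltas": "-2.5 1.3 10 0 0.001 0 1;-2.5 1.3 35 0 0.001 0 1;-2.5 1.3 60 0 0.001 0 1;-2.5 1.3 82 0 0.001 0 1;-2.5 1.3 95 0 0.001 0 1;-2.5 1.3 109 0 0.001 0 1;-2.5 1.3 111 0 0.001 0 1;-2.5 1.3 111 0 0.001 0 1"}}

```text
time: 37.72
tool_pos: [0.6312, 0.0727, 0.0568]
ee_rot: [-3.141, -0.003, 2.952]
wrist_force: [0.1, 0.3, -4.4]
width: 0.0079
```

>>> {"name": "carry_out", "arguments": {"deltas": "0 0 0 0 0 0 1;0 0 0 0 0 0 1;0 0 0 0 0 0 1;0 0 0 0 0 0 1;0 0 0 0 0 0 1;0 0 0 0 0 0 1;0 0 0 0 0 0 1;0 0 0 0 0 0 1"}}

```text
time: 38.38
tool_pos: [0.632, 0.0727, 0.0583]
ee_rot: [-3.141, 0.0, 2.952]
wrist_force: [0.2, 0.3, -4.0]
width: 0.0074
```

Run:
```python
from h import *
go((.6319,.0724,.037),2.952)
s=robot.snapshot("wrist");W=cloud(s);save(s,"w13")
Y=-.1897
q=W.reshape(-1,3)
U=q[:,0]*np.cos(Y)+q[:,1]*np.sin(Y);V=-q[:,0]*np.sin(Y)+q[:,1]*np.cos(Y)
print("tray3 U .6069 V .1693")
m=(abs(V-.169)<.035)&(abs(U-.607)<.045)&(q[:,2]>.040)&(q[:,2]<.054)
print(m.sum(),np.percentile(V[m],[0,1,50,99,100]).round(4),np.percentile(U[m],[0,1,99]).round(4),np.percentile(q[m,2],[5,50,95]))
m=(abs(V-.17)<.12)&(abs(U-.61)<.06)&(q[:,2]>.024)&(q[:,2]<.032)
print("rim",np.percentile(V[m],[0,.5,99.5,100]).round(4),np.percentile(U[m],[0,.5,99.5,100]).round(4))
r=rect(W,(.6279,.0518),.045,.04,.053);print(r[1:])
c=s["pixels"][150:310,100:440];cv2.imwrite("pics/w13c.png",cv2.resize(c[...,::-1],None,fx=2.3,fy=2.3))
```

```text
t 38.38 pos [0.632  0.0727 0.0583] rpy [-3.1414e+00  1.0000e-04  2.9518e+00] w 0.0074 F [ 0.2  0.3 -4. ]
delta [ 0.  -0.3 21.3] [-0.0002  0.0001 -0.0002] dist 21.0 rows 1.0
tray3 U .6069 V .1693
4748 [0.1429 0.1435 0.1598 0.1871 0.1932] [0.5754 0.5763 0.6357] [0.04620196 0.04750299 0.04933423]
rim [0.0612 0.063  0.2752 0.276 ] [0.5684 0.5687 0.6638 0.6654]
(((626.926513671875, 50.76591491699219), (50.11231231689453, 61.527835845947266), 78.98571014404297), array([0.6197, 0.045 , 0.0475]))
```

View pics/w13c.png

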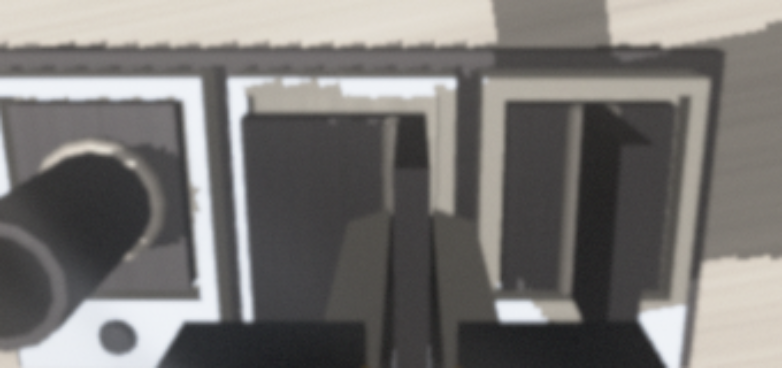

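The plate sits over tray three within 1 mm of the recess centre. Lowering.

>>> {"name": "carry_out", "arguments": {"deltas": "-0.6 0.5 4 0 0 0 1;-0.6 0.5 8 0 0 0 1;-0.6 0.5 12 0 0 0 1;-0.6 0.5 16 0 0 0 1;-0.6 0.5 19 0 0 0 1;-0.6 0.5 20 0 0 0 1;-0.6 0.5 20 0 0 0 1;-0.6 0.5 20 0 0 0 1"}}

```text
time: 39.1
tool_pos: [0.6327, 0.0731, 0.0382]
ee_rot: [-3.141, 0.0, 2.952]
wrist_force: [-0.1, -0.2, -3.8]
width: 0.0079
```

>>> {"name": "carry_out", "arguments": {"deltas": "0 0 0.5 0 0 0 1;0 0 1 0 0 0 1;0 0 1.5 0 0 0 1;0 0 2 0 0 0 1;0 0 2 0 0 0 1;0 0 2 0 0 0 1;0 0 2 0 0 0 1;0 0 2 0 0 0 1"}}

```text
time: 39.77
tool_pos: [0.6329, 0.0731, 0.0372]
ee_rot: [-3.142, 0.001, 2.952]
wrist_force: [-2.9, 0.7, 3.3]
width: 0.0078
```

Contact at the expected height. I'll open only to about 33 mm, since the tee's web is near, then rise straight up.

>>> {"name": "carry_out", "arguments": {"deltas": "0 0 0 0 0 0 0.65;0 0 0 0 0 0 0.65;0 0 0 0 0 0 0.65;0 0 0 0 0 0 0.65;0 0 0 0 0 0 0.65;0 0 -15 0 0 0 0.65;0 0 -50 0 0 0 0.65;0 0 -90 0 0 0 0.65"}}

```text
time: 40.43
tool_pos: [0.6304, 0.073, 0.1234]
ee_rot: [-3.14, -0.008, 2.952]
wrist_force: [0.9, -0.4, 0.5]
width: 0.0329
```

>>> {"name": "carry_out", "arguments": {"deltas": "0 0 -30 0 0 0 0.65;40 0 -60 0 0 0 0.65;80 0 -80 0 0 0 0.65;110 0 -80 0 0 0 0.65;130 0 -80 0 0 0 0.65;130 0 -80 0 0 0 0.65;130 0 -80 0 0 0 0.65;130 0 -80 0 0 0 0.65"}}

```text
time: 41.1
tool_pos: [0.5057, 0.0975, 0.206]
ee_rot: [-3.141, 0.001, 2.952]
wrist_force: [0.6, 0.5, 0.6]
width: 0.0327
```

Run:
```python
from h import *
Y=-.1897
for n in ("wrist","side","scene"):
    s=robot.snapshot(n);W=cloud(s);save(s,"f_"+n)
    q=W.reshape(-1,3)
    U=q[:,0]*np.cos(Y)+q[:,1]*np.sin(Y)-.6069;V=-q[:,0]*np.sin(Y)+q[:,1]*np.cos(Y)-.1693
    for k,v in (("t1",-.074),("t3",0),("t2",.074)):
        m=(abs(V-v)<.026)&(abs(U)<.031)&(q[:,2]>.018)&(q[:,2]<.034)
        t=(abs(V-v)<.027)&(abs(U)<.031)&(q[:,2]>.05)&(q[:,2]<.10)
        print(n,k,"plate z",np.nanmedian(q[m,2]).round(4) if m.any() else None,m.sum(),"web U,V",((U[t].min()+U[t].max())/2).round(4),((V[t].min()+V[t].max())/2-v).round(4),"top",np.percentile(q[t,2],98).round(4)) if t.any() else print(n,k,"none")
c=cv2.imread("pics/f_side.png")[130:270,200:360];cv2.imwrite("pics/f_sc.png",cv2.resize(c,None,fx=4,fy=4))
print(robot.get_obs()["time"])
```

```text
wrist t1 none
wrist t3 plate z 0.0265 1287 web U,V -0.0092 0.0204 top 0.0729
wrist t2 none
side t1 plate z 0.0261 246 web U,V -0.0007 -0.0024 top 0.0861
side t3 plate z 0.0256 125 web U,V -0.0004 0.0187 top 0.0713
side t2 plate z 0.022 1 web U,V -0.0012 -0.0021 top 0.0717
scene t1 plate z 0.0252 261 web U,V 0.0016 -0.0006 top 0.0878
scene t3 plate z 0.0252 402 web U,V 0.0009 0.0217 top 0.0729
scene t2 plate z 0.0258 242 web U,V 0.0004 0.0004 top 0.0741
41.25
```

View pics/f_sc.png

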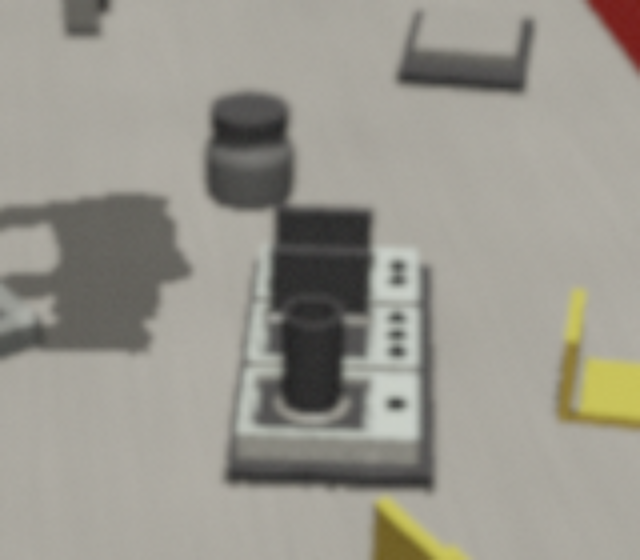

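View pics/f_wrist.png

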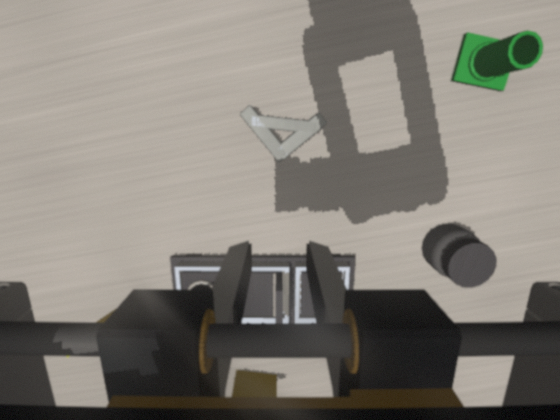

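All three pieces lie in their trays. Plate tops are at 25–26 mm (26 expected), offsets are at most about 2.4 mm, and the fingers are clear. Handing in.

```bash
python3 -c "
from bench import robot
print(robot.close_job())"
```

```text
the job is handed in; nothing more can be done
None
```

All three test pieces are in the rack, and I handed the job in at about 41 s of the 72 s allowed. `close_job` returned no verdict, so this rests on my own checks.

- **What I did:** I lifted the corner out of tray one and stood it plate down on the bench. I then placed the pipe in tray one, the tee in tray two and the corner in tray three. Each piece was lowered until the wrist force showed contact, then let go. I never gripped or moved the tin, the pot, the square or the look-alikes.
- **Last checks:** The scene and side cameras put the plate tops at 25–26 mm, where a seated plate should be at 26 mm. Offsets from the recess centres were at most about 2.4 mm against the 6 mm limit, and the piece tops were at the heights expected for upright pieces. The fingers were about 200 mm up and clear.
- **What went wrong or disagreed:**
  - My first lift of the corner began before the fingers had closed, so I lowered, regripped and lifted again.
  - The side and scene cameras differ by 1–3 mm, roughly their calibration error.
  - The side camera's tee plate height came from a single pixel, so I didn't use it; the scene camera read 25.8 mm.
  - In the last wrist view the gripper hid trays one and two and part of the corner. Its x offset for the corner (−9 mm) was unreliable because of that, and the other two cameras gave under 1 mm.
  - I did not measure the tin, pot and square again at the end. They looked undisturbed in the pictures that showed them.

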